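# Dry-lay new fittings on a bin flap

## Robot

A 6-joint arm with a two-finger parallel gripper is mounted at the origin on the work surface. World frame = base frame: x ahead of the robot, y to its left, z up, the work surface at z = 0. Lengths are in mm, angles in degrees, forces in N, time in s.
With the tool pointing down it reaches from about 350 to 850 mm from the base axis. Payload 8.1 kg.
Tool frame: the origin (TCP) lies on the mounting face of the last link; the fingertips stand 173 mm ahead of it and the grasp point (between the pads) lies 155 mm ahead of it; z points along the fingers, y is the direction in which the jaws open and shut (so a half turn about z gives the same grasp; the last joint's range is limited). The gripper opens to 85 mm and grips with 20 to 120 N. Pads are 22 mm wide; open, the fingers measure 114 mm over their backs; the gripper's body (76 mm by 85 mm) begins 54 mm behind the grasp point. The pads swing forward as they close: fully open they stand 13 mm farther back than shut.
Start: joints at [62.487, 7.471, 85.268, -0, 87.261, -4.893], TCP at [230.754, 553.859, 404.692] pointing down, gripper open.
Joint ranges: [-169.43, 169.43], [-51.17, 129.36], [1.28, 143.12], [-76.62, 256.62], [0, 156.53], [-152.29, 152.29]. Speed limits (degrees/s): [136.94, 136.94, 159.86, 180, 180, 180].

## Interface

Orientations are given as [roll, pitch, yaw] about the fixed x, y, z axes, in that order (R = Rz(yaw) Ry(pitch) Rx(roll)).
In Python, from bench import * gives the robot as it stands.
- The arm moves only by the tool arm_command, never from a script. Its argument "plan" is a list of rows, each an object of numbers: "jaw": the closure, from 0 (fully open) to 1 (shut); "dx", "dy", "dz": the shift along the tool's x, y, z in mm; "wx", "wy", "wz": the turn, a rotation vector about the tool's x, y, z in rad. A call has 1 to 12 rows; each row is the pose to reach, as a shift and turn from the pose commanded when the call began, along the tool's axes at that moment; what a row does not reach only later rows make up. A row lasts 1/10 s, in which the tool goes at most 50 mm and 8.59 degrees, less where a joint would pass 70% of its speed; a pose out of reach is approached as far as the arm can. A call with a gripper value outside its range is refused whole. The fingers move at their own pace and stop on an object; "squeeze" is the grip in N (left out, the last holds). Time passes only in rows, so rows that repeat a pose let the fingers close. It gives the time, the measured TCP pose, the force and the opening at its end, in the units of the state.
- sense(): the state, without advancing time (a new reading comes with each control period).
- snapshot(name): name is "side" or "top"; returns a dict with "pixels" (480x640x3 uint8, red, green, blue), "fx", "fy", "cx", "cy" (pixels), "extrinsics" (4x4, takes a point from camera to world coordinates). Camera axes: x right, y up, looking along -z (the intrinsics and any distortion apply to the point x, -y, -z); pixel columns grow to the right and rows downward; lengths in mm; the calibration is good to about 2 mm. A picture is of the moment at which its call begins. There is no depth.
- hand_in(): hands the job in, once; it reports no verdict.
Trained networks look in the newest picture that a camera, given by its name, has taken for a name from the list of things; names that differ only in an ending like _2 or _b are one class to them, and where a whole thing is asked for, a point or a joint stands for the part that bears it (a point fixed in the world has none). Each returns a list of dicts, best first, with "score" (0 to 1); they miss things now and then, are a little off and sometimes report something else, mostly with a low value. They report only what shows in the picture. A call takes as long as a camera call. They do not tell look-alikes from the thing itself.
- recognise(camera, target): "box" ([left, top, width, height] in pixels, round what is visible of it).
- pinpoint(camera, target): "pixel" ([column, row] in pixels: a listed point, or the origin of a listed thing).
The state is a dict: "time": time; "joint_pos": joint angles; "qd": joint speeds; "joint_efforts": joint torques, N m; "tool_pos": TCP position; "tcp_rot": TCP orientation; "ft_force": force on the tool from outside, world axes, zero at the start; "wrist_torque": the same for the moment, N m; "finger_gap": finger opening in mm.
Only numpy, scipy, OpenCV 4.12 (cv2) and the standard library are available. Lean on these libraries where they do the work, as an engineer would, in place of code of your own. Each camera call takes 0.05 s, during which the arm holds its last target.

## Task

Dry-lay the new fittings on the shut flap of the pine bin, so that their screw holes can be marked: the hasp staple, loop up and running along the front edge, on the square pale patch that the old one left, and the cupboard catch on the long pale patch, square to the edge with its bolt nose pointing out over it. Straight behind each of these two lay one of the olive parliament hinges flat, its barrel on top of the seam between the flap and the fixed back rail and in line with it. Lay the disc padlock flat midway between the staple and the catch, to see that it will clear both.

Things in the scene. Friction and masses are not known exactly. Their poses are not given: they have to be found in the camera images.
- bin: Pine bin, fixed and shut, 240 (x) x 340 (y) x 55 mm high, flat on top (z = 55 mm). Origin: centre of its underside, z up. Front edge: x = -120 mm, nearest the robot; 'behind' = +x. Flap of three boards from there to the seam, a dark line 4 mm wide along y at x = +60 mm; beyond it the fixed back rail with four screw heads. The narrower lines between the boards are not the seam.
- staple_patch: Square pale patch, 48 x 48 mm, four old screw holes, flat on the flap near its front edge: where the old hasp staple sat. A steel hasp strap hangs on the bin's front board before it. Origin: patch centre, on the flap's top, 50 mm behind the front edge; axes as the bin's. The two patches are 190 mm apart along the edge; either may be the left one.
- catch_patch: Long pale patch, 62 mm (x, front to back) x 30 mm, two old screw holes, flat on the flap near its front edge: where the old catch sat. At the edge, 50 mm before its centre, the catch's copper keep plate, 26 mm wide, stands 10 mm above the flap. Origin: patch centre, on the flap's top; axes as the bin's.
- staple_mid (a point): Worn dark steel hasp staple, 90 g: plate 46 x 46 x 3 mm with an upright loop in its middle, 30 mm wide over its two legs (own y), 8 mm thick (own x), top 30 mm above the underside. Starts on the countertop (z = 0), loop up. Point: on the centre line, 15 mm above the underside; z up. Grip over the two legs.
- catch_mid (a point): Copper-plated cupboard catch, 100 g: plate 60 (own x) x 28 x 3 mm; in its middle a case 34 (x) x 28 mm (y), 15 mm high, with a knob 14 mm across on it (top at 30 mm); brass bolt nose at the -x end. Starts on the countertop (z = 0), knob up. Point: over the plate centre, 15 mm above the underside; z up. Grip across the case, along y.
- catch_nose (a point): Tip of the catch's bolt nose: 35 mm from the plate centre along the catch's own -x, 8.5 mm above its underside; it stands out 5 mm past the plate.
- hinge1_mid (a point): One of two like olive parliament hinges, 130 g, opened flat, stiff, H-shaped: 80 mm (own x) x 64 mm (own y, the pin's way); leaves 4 mm thick. Barrel in the middle 11 mm wide, 34 mm long along y, top 12 mm above the flat underside; grip its two ends (34 mm) in the H's gaps, 48 mm wide. Starts on the countertop (z = 0), barrel up. Point: mid barrel, 6 mm above the underside; z up.
- hinge2_mid (a point): The other olive parliament hinge, the same in every way; point and axes likewise. Either hinge may go behind either fitting.
- padlock_mid (a point): Stainless steel disc padlock, 320 g, 60 mm across, 24 mm thick, lying flat on the countertop (z = 0); at own +x the shackle bar crosses a gap 24 mm wide in the rim. Point: disc centre, 12 mm above the underside; z up. Grip over the rim along own y (60 mm). Which way the shackle points at the end does not matter.
There are look-alikes about, which are no part of the job. What is shaped like the part that bears hinge1_mid but blue or purple is not meant.

How it is judged:
By the outcome, as a careful person would: the job done as asked, in the order asked, and still so for the second after the job is handed in, with the robot touching nothing.
It also fails if it takes over 128 s, if anything falls off the work surface, if the arm or the gripper's body presses on something with over 40 N, if the wrist force passes 120 N, or if a joint passes its speed limit or range.

## Working session

There is one attempt and no reset: what is moved stays moved. The work goes in short steps, Python scripts to look and compute and a tool call to move; the robot and the scene stay as the last step left them, time stands still between calls to the robot, and variables do not carry over. Pictures are saved under pics/ and viewed, and the job is handed in when it is done.

Besides the shell and the picture viewer there is one more tool, called after "Request:" by a JSON object that holds its "fn" and its "kwargs". arm_command: Moves the arm, as the interface text tells. Its arguments: {"type":"object","properties":{"plan":{"type":"array"},"squeeze":{"type":"number"}},"required":["plan"]}

```bash
ls; mkdir -p pics
python3 - <<'E'
from bench import *
import cv2
s=sense(); print(s)
for n in("side","top"):
    d=snapshot(n); print(n,d["fx"],d["fy"],d["cx"],d["cy"],d["extrinsics"],[k for k in d])
    cv2.imwrite(f"pics/{n}0.png",cv2.cvtColor(d["pixels"],cv2.COLOR_RGB2BGR))
    for t in ["bin","staple_patch","catch_patch","staple_mid","catch_mid","catch_nose","hinge1_mid","padlock_mid"]:
        print(t,[( [round(float(v)) for v in p["pixel"]],round(p["score"],2)) for p in pinpoint(n,t)])
E
```

```text
pics
{'time': 0.0, 'joint_pos': array([ 6.24866077e+01,  7.51570115e+00,  8.53283617e+01,  1.65085625e-03,
        8.72617458e+01, -4.89425588e+00]), 'qd': array([-0.04786938, -0.00063743,  0.04210839, -0.0700308 , -0.04969841,
        0.00460335]), 'joint_efforts': array([ 7.66226167e-04, -5.69404256e+01, -5.00544298e+01,  1.07824712e-04,
        1.47896254e-02,  5.45287079e-06]), 'tool_pos': array([230.64405584, 553.65537859, 403.64674889]), 'tcp_rot': array([-1.79894718e+02, -1.06700874e-02,  1.57380773e+02]), 'ft_force': array([-0.3728705 ,  0.09695912, -0.3244987 ]), 'wrist_torque': array([-0.02189438, -0.0056267 ,  0.01813479]), 'finger_gap': 85.39060548403594}
side 439.8078692817294 439.8078692817294 316.24121753754855 244.3662665050436 [[ 8.85063721e-01  2.55590798e-01 -3.89018707e-01  3.15578142e+00]
 [-4.65064909e-01  4.50712992e-01 -7.61953037e-01 -8.23703572e+02]
 [-1.94123989e-02  8.55295939e-01  5.17776028e-01  6.22326422e+02]
 [ 0.00000000e+00  0.00000000e+00  0.00000000e+00  1.00000000e+00]] ['pixels', 'fx', 'fy', 'cx', 'cy', 'extrinsics']
bin [([356, 250], 0.61)]
sta
[... 284 characters left out ...]
[375, 351], 0.76)]
top 476.1045848006208 476.1045848006208 317.70660327351 233.80521214031938 [[ 1.61478313e-02  9.87232356e-01 -1.58466157e-01  2.15711104e+02]
 [-9.99857595e-01  1.67206731e-02  2.28223948e-03 -1.49343240e+01]
 [ 4.90276147e-03  1.58406738e-01  9.87361772e-01  1.29845135e+03]
 [ 0.00000000e+00  0.00000000e+00  0.00000000e+00  1.00000000e+00]] ['pixels', 'fx', 'fy', 'cx', 'cy', 'extrinsics']
bin [([303, 185], 0.6)]
staple_patch [([331, 214], 0.6)]
catch_patch [([264, 198], 0.86)]
staple_mid [([479, 208], 0.76)]
catch_mid [([144, 198], 0.61)]
catch_nose [([147, 213], 0.81), ([140, 202], 0.35)]
hinge1_mid [([192, 197], 0.78), ([144, 150], 0.7)]
padlock_mid [([429, 254], 0.74)]
```

View pics/side0.png

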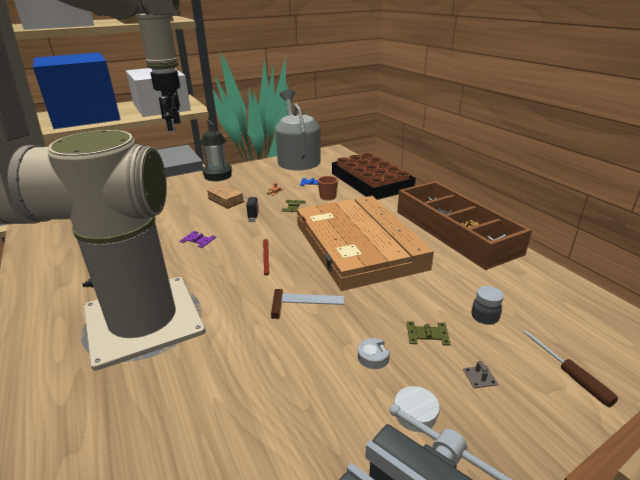

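View pics/top0.png

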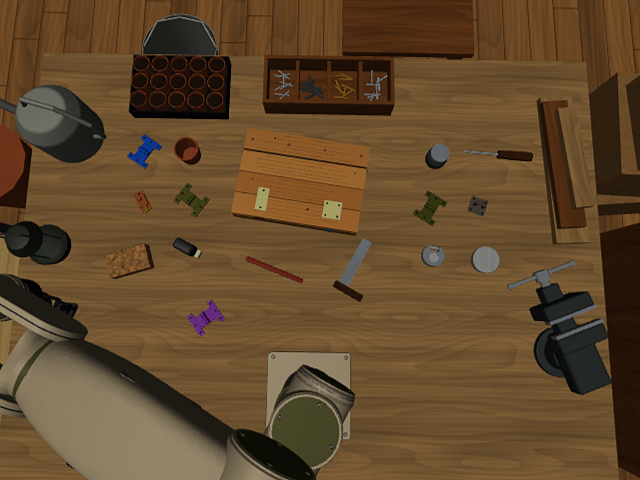

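Run:
```python
import cv2
im=cv2.imread("pics/top0.png")
cv2.imwrite("pics/top0_l.png",cv2.resize(im[120:290,90:250],None,fx=3.5,fy=3.5,interpolation=cv2.INTER_CUBIC))
cv2.imwrite("pics/top0_b.png",cv2.resize(im[110:270,210:400],None,fx=3.7,fy=3.7,interpolation=cv2.INTER_CUBIC))
cv2.imwrite("pics/top0_r.png",cv2.resize(im[130:290,380:540],None,fx=3.7,fy=3.7,interpolation=cv2.INTER_CUBIC))
```

```text
(no output)
```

View pics/top0_l.png

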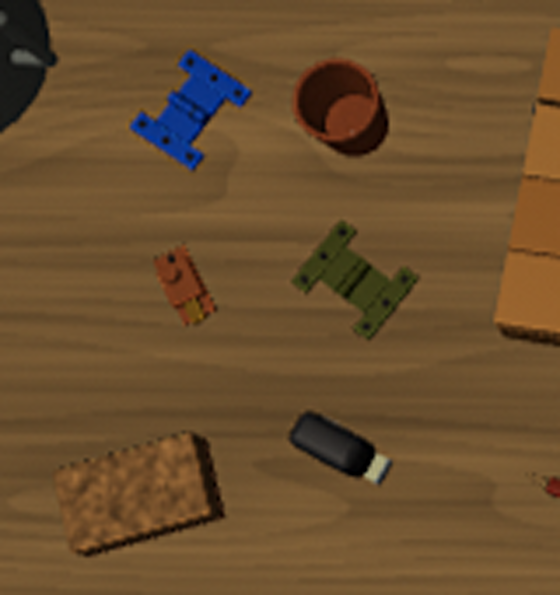

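View pics/top0_b.png

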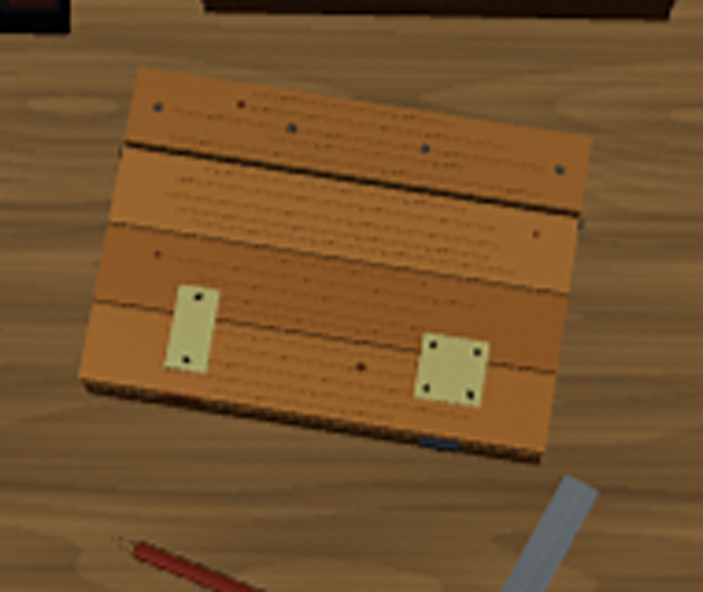

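View pics/top0_r.png

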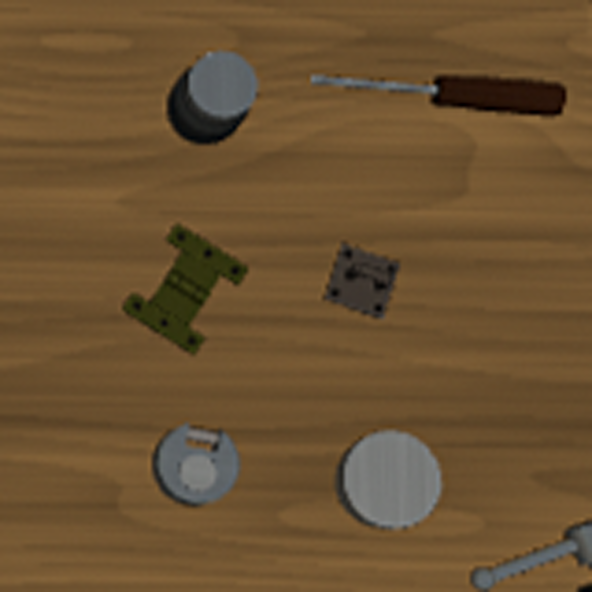

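```bash
cat > h.py <<'E'
from bench import *
import numpy as np, cv2, json
from scipy.spatial.transform import Rotation as Ro
from scipy.optimize import least_squares
CAL={'side':(439.8078692817294,316.24121753754855,244.3662665050436,np.array([[8.85063721e-01,2.55590798e-01,-3.89018707e-01,3.15578142e+00],[-4.65064909e-01,4.50712992e-01,-7.61953037e-01,-8.23703572e+02],[-1.94123989e-02,8.55295939e-01,5.17776028e-01,6.22326422e+02],[0,0,0,1]])),
'top':(476.1045848006208,317.70660327351,233.80521214031938,np.array([[1.61478313e-02,9.87232356e-01,-1.58466157e-01,2.15711104e+02],[-9.99857595e-01,1.67206731e-02,2.28223948e-03,-1.49343240e+01],[4.90276147e-03,1.58406738e-01,9.87361772e-01,1.29845135e+03],[0,0,0,1]]))}
def proj(cam,P):
    f,cx,cy,E=CAL[cam]; P=np.atleast_2d(np.asarray(P,float))
    c=(P-E[:3,3])@E[:3,:3]
    return np.c_[cx+f*c[:,0]/-c[:,2], cy+f*(-c[:,1])/-c[:,2]]
def back(cam,px,z):
    f,cx,cy,E=CAL[cam]; px=np.atleast_2d(np.asarray(px,float))
    d=np.c_[(px[:,0]-cx)/f,-(px[:,1]-cy)/f,-np.ones(len(px))]@E[:3,:3].T
    t=(z-E[2,3])/d[:,2]
    return E[:3,3]+d*t[:,None]
def world(pose,L):  # pose x,y,yawdeg
    L=np.atleast_2d(np.asarray(L,float)); a=np.radians(pose[2]); c,s=np.cos(a),np.sin(a)
    return np.c_[pose[0]+c*L[:,0]-s*L[:,1],pose[1]+s*L[:,0]+c*L[:,1],L[:,2]]
def crop(im,x0,y0,w,h,f): return cv2.resize(im[y0:y0+h,x0:x0+w],None,fx=f,fy=f,interpolation=cv2.INTER_CUBIC)
def grab(cam,fn):
    d=snapshot(cam); im=cv2.cvtColor(d["pixels"],cv2.COLOR_RGB2BGR); cv2.imwrite("pics/"+fn,im); return im
E
python3 - <<'E'
from h import *
s=cv2.imread("pics/side0.png")
cv2.imwrite("pics/s_b.png",crop(s,285,185,155,105,5))
cv2.imwrite("pics/s_r.png",crop(s,350,310,160,90,5))
cv2.imwrite("pics/s_l.png",crop(s,230,165,110,70,7))
t=cv2.imread("pics/top0.png")
# olive mask etc
hsv=cv2.cvtColor(t,cv2.COLOR_BGR2HSV)
for n,(x,y) in dict(h1=(191,199),h2=(430,207),st=(478,206),pl=(432,252),ca=(142,202)).items(): print(n,hsv[y,x],hsv[y-1,x+3])
print(hsv[205,455],hsv[230,170])
m=cv2.inRange(hsv,(28,90,20),(50,255,200))
n,l,st,c=cv2.connectedComponentsWithStats(m)
for i in range(1,n):
    if st[i,4]>40: print(st[i],c[i])
E
```

```text
h1 [ 32 175  48] [ 31 170  33]
h2 [ 31 161  65] [ 31 190  51]
st [14 60 64] [13 64 36]
pl [105  28 109] [ 16  60 107]
ca [ 10 198 116] [ 10 192 118]
[ 17 144 115] [ 16 144 101]
[174 184  35  33 403] [191.05707196 199.59801489]
[255 188  14  22 200] [261.315 198.395]
[414 191  33  34 412] [429.70873786 207.74514563]
[ 13 340  40  62 253] [ 26.83003953 368.91304348]
[ 272  398   67   69 3149] [306.85805017 429.59225151]
```

View pics/s_b.png

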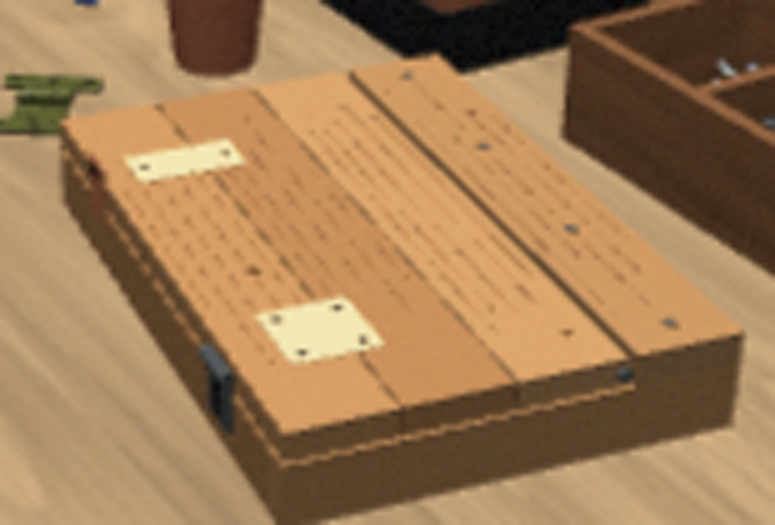

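View pics/s_r.png

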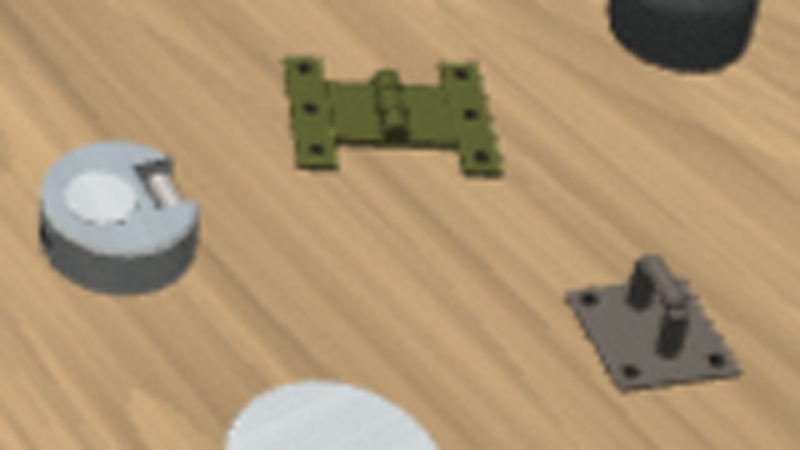

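View pics/s_l.png

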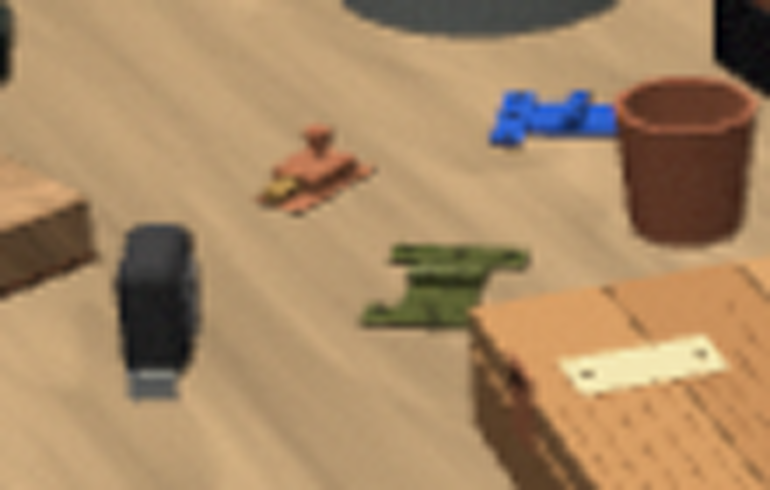

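```bash
cat > fitbin.py <<'E'
from h import *
def u2p(L,off,f): return (np.array(L,float)+.5)/f-.5+np.array(off)
key=[(120,170),(120,-170),(-120,170),(-120,-170),(60,170),(60,-170)]
st=[(24,24),(24,-24),(-24,24),(-24,-24)]; ca=[(31,15),(31,-15),(-31,15),(-31,-15)]
T=u2p([(137,68),(592,137),(80,380),(543,453),(126,144),(581,214),(424,333),(490,341),(415,397),(482,407),(180,284),(220,290),(165,367),(207,373)],(210,110),3.7)
S=u2p([(438,55),(742,335),(62,125),(282,435),(350,72),(628,358),(342,297),(384,343),(258,316),(300,362),(232,140),(244,163),(125,157),(138,183)],(285,185),5)
def loc(p):
    L=[(x,y,55) for x,y in key]+[(-70+x,p[3]+y,55) for x,y in st]+[(-70+x,p[4]+y,55) for x,y in ca]
    return world(p[:3],L)
def res(p,cams):
    r=[]
    if 'T' in cams: r.append(proj('top',loc(p))-T)
    if 'S' in cams: r.append(proj('side',loc(p))-S)
    return np.concatenate(r).ravel()
for c in ('T','S','TS'):
    o=least_squares(res,[500,0,-8,-95,95],args=(c,),loss='soft_l1',f_scale=.5)
    print(c,o.x.round(2),'rms',np.sqrt(np.mean(o.fun**2)).round(2)); 
    print(np.abs(res(o.x,c)).reshape(-1,2).max(1).round(1))
E
python3 fitbin.py
```

```text
T [564.16  29.29  -8.07 -94.89  95.2 ] rms 0.3
[0.4 0.3 0.5 0.8 0.7 0.1 0.3 0.4 0.1 0.4 0.2 0.3 0.1 0.3]
S [566.5   29.09  -8.52 -93.42  96.85] rms 0.59
[0.3 0.6 1.  0.1 0.4 1.3 0.4 0.4 0.8 1.8 0.8 0.6 0.2 0.6]
TS [564.83  29.06  -8.21 -94.56  95.44] rms 0.57
[0.8 0.4 0.4 0.7 0.6 0.2 0.4 0.3 0.3 0.5 0.2 0.2 0.3 0.4 0.6 0.3 1.  0.3
 1.2 1.  0.4 0.9 1.  1.9 1.3 0.4 0.7 0.3]
```

```bash
cat > fitobj.py <<'E'
from h import *
from scipy.optimize import minimize
def rect(x0,x1,y0,y1,z): return [(x0,y0,z),(x1,y0,z),(x1,y1,z),(x0,y1,z)]
W=17
HP=[rect(-40,-24,-32,32,4),rect(24,40,-32,32,4),rect(-24,24,-W,W,4),rect(-40,-24,-32,32,0),rect(24,40,-32,32,0),rect(-5.5,5.5,-17,17,12)]
def render(cam,pose,polys,win,ss=8):
    x0,y0,w,h=win; m=np.zeros((h*ss,w*ss),np.uint8)
    for P in polys:
        q=(proj(cam,world(pose,P))-[x0,y0]+.5)*ss
        cv2.fillConvexPoly(m,np.round(q*16).astype(np.int32),255,shift=4)
    return cv2.resize(m,(w,h),interpolation=cv2.INTER_AREA).astype(float)/255
def fit(cam,mask,win,polys,p0):
    x0,y0,w,h=win; M=cv2.GaussianBlur(mask[y0:y0+h,x0:x0+w].astype(float),(0,0),.7)
    def c(p): return ((cv2.GaussianBlur(render(cam,p,polys,win),(0,0),.7)-M)**2).sum()
    best=None
    for da in (-12,0,12):
        o=minimize(c,[p0[0],p0[1],p0[2]+da],method='Nelder-Mead',options=dict(initial_simplex=[[p0[0]+a,p0[1]+b,p0[2]+da+d] for a,b,d in((0,0,0),(8,0,0),(0,8,0),(0,0,10))],xatol=.05,fatol=.01))
        if best is None or o.fun<best.fun: best=o
    return best
E
python3 - <<'E'
from fitobj import *
t=cv2.imread("pics/top0.png"); s=cv2.imread("pics/side0.png")
def mk(im):
    h=cv2.cvtColor(im,cv2.COLOR_BGR2HSV); m=cv2.inRange(h,(26,120,15),(50,255,200)); return cv2.morphologyEx(m,cv2.MORPH_CLOSE,np.ones((3,3)))>0
print(back('top',[(191,199.6),(429.7,207.7)],4))
for nm,c0,wt,ws,a in(("L",back('top',[(191,199.6)],4)[0],(168,178,48,45),None,-40),("R",back('top',[(429.7,207.7)],4)[0],(408,185,46,46),(400,312,60,40),65)):
    for a0 in (a,):
        o=fit('top',mk(t),wt,HP,[c0[0],c0[1],a0]); print(nm,'top',o.x.round(1),o.fun,'area',mk(t)[wt[1]:wt[1]+wt[3],wt[0]:wt[0]+wt[2]].sum())
        if ws: o=fit('side',mk(s),ws,HP,o.x); print(nm,'side',o.x.round(1),o.fun)
def u2p(L,off,f): return (np.array(L,float)+.5)/f-.5+np.array(off)
# staple
T=u2p([(344,241),(400,258),(381,319),(324,299)],(380,130),3.7)
P=back('top',T,3); print('staple top',P.round(1)[:,:2],P.mean(0))
S=u2p([(567,297),(620,390),(740,374)],(350,310),5); P=back('side',S,3); print('staple side',P.round(1)[:,:2],(P[0]+P[2])/2)
print('legbase side',back('side',u2p([(640,303),(672,352)],(350,310),5),3).round(1), 'looptop',back('side',u2p([(652,260),(683,298)],(350,310),5),30).round(1))
# catch
P=back('top',u2p([(154,258),(183,245),(216,310),(190,325)],(90,120),3.5),3);print('catch top',P.round(1)[:,:2],P.mean(0), 'nose',back('top',u2p([(199,322)],(90,120),3.5),8.5))
P=back('side',u2p([(375,168),(297,214),(258,205)],(230,165),7),3);print('catch side',P.round(1)[:,:2])
print('knob top',back('top',u2p([(173,268)],(90,120),3.5),30),'side',back('side',u2p([(318,130)],(230,165),7),30))
# padlock
g=crop(t,380,130,160,160,3.7)
print('padlock top', back('top',u2p([(198,464)],(380,130),3.7),24))
print('gap', back('top',u2p([(204,437)],(380,130),3.7),24))
print('padlock side', back('side',u2p([(119,197)],(350,310),5),24), 'gap',back('side',u2p([(165,185)],(350,310),5),24))
E
```

```text
[[ 513.85817349  336.08518361    4.        ]
 [ 502.26527222 -328.19147958    4.        ]]
L top [514.9 337.   54.1] 7.346902131026281 area 449
R top [ 503.  -328.3  147. ] 8.85725133749466 area 441
R side [ 504.1 -328.8  147.6] 61.235727929693624
staple top [[ 541.5 -449.4]
 [ 529.1 -491.2]
 [ 481.9 -475. ]
 [ 496.5 -432.7]] [ 512.23942957 -462.08449036    3.        ]
staple side [[ 497.5 -436.7]
 [ 483.1 -477.7]
 [ 525.1 -492.6]] [ 511.29804931 -464.65646637    3.        ]
legbase side [[ 518.7 -451.6    3. ]
 [ 511.7 -473.9    3. ]] looptop [[ 514.8 -455.    30. ]
 [ 511.  -473.3   30. ]]
catch top [[529.1 497.1]
 [540.2 474.8]
 [487.7 444.8]
 [475.2 464.4]] [508.07314635 470.28702646   3.        ] nose [[476.67639838 455.50962146   8.5       ]]
catch side [[542.  473.4]
 [487.6 442.9]
 [475.2 462. ]]
knob top [[514.87696421 471.02819975  30.        ]] side [[512.96808059 472.15636248  30.        ]]
padlock top [[ 367.56768422 -329.89788157   24.        ]]
gap [[ 387.4765275  -334.72586651   24.        ]]
padlock side [[ 369.56597813 -332.42812983   24.        ]] gap [[ 388.29133504 -335.5631379    24.        ]]
```

```bash
cat > go.py <<'E'
import sys
from h import *
def main():
    s=sense(); R=Ro.from_euler('xyz',s['tcp_rot'],degrees=True).as_matrix()
    print('t',round(s['time'],2),'tcp',s['tool_pos'].round(1),s['tcp_rot'].round(2),'F',s['ft_force'].round(1),'gap',round(s['finger_gap'],1),'j',s['joint_pos'].round(0))
    for a in sys.argv[1:]:
        x,y,z,psi=map(float,a.split(','))
        d=R.T@(np.array([x,y,z])-s['tool_pos'])
        Rt=Ro.from_euler('xyz',[180,0,psi],degrees=True).as_matrix()
        w=Ro.from_matrix(R.T@Rt).as_rotvec()
        print(a,'-> d',d.round(1),'w',w.round(4))
main()
E
python3 -c "
from h import *
b=(564.5,29.15,-8.15)
print(world(b,[(-70,-95,0),(-70,95,0),(60,95,0),(60,-95,0),(-70,0,0)]).round(1))"
python3 go.py 450,0,320,160 512,-463,300,161.7
```

```text
[[481.7 -55.    0. ]
 [508.7 133.1   0. ]
 [637.4 114.7   0. ]
 [610.4 -73.4   0. ]
 [495.2  39.1   0. ]]
t 0.9 tcp [230.8 553.9 404.7] [180.     0.   157.38] F [-0.2 -0.4 -0.3] gap 85.3 j [62.  7. 85.  0. 87. -5.]
450,0,320,160 -> d [-415.4 -426.9   84.7] w [ 0.      0.     -0.0458]
512,-463,300,161.7 -> d [-650.7 -830.5  104.7] w [ 0.      0.     -0.0754]
```

Candidates, by top-picture pixel:
- **Staple:** the only dark plate with a loop is at (478,206).
- **Hinges:** olive ones at (191,199) and (430,207). The blue (144,150) and purple (206,317) ones are look-alikes.
- **Padlock:** the disc with the shackle gap is at (432,255). The plain lid at (485,259) is not it.
- **Catch:** the copper part is at (142,202).

The staple crop confirms the loop running along own y, so I start with it.

Request:
{"fn": "arm_command", "kwargs": {"plan": [{"jaw":0,"dx":-415,"dy":-427,"dz":85,"wz":-0.046},{"jaw":0,"dx":-415,"dy":-427,"dz":85,"wz":-0.046},{"jaw":0,"dx":-415,"dy":-427,"dz":85,"wz":-0.046},{"jaw":0,"dx":-415,"dy":-427,"dz":85,"wz":-0.046},{"jaw":0,"dx":-415,"dy":-427,"dz":85,"wz":-0.046},{"jaw":0,"dx":-415,"dy":-427,"dz":85,"wz":-0.046},{"jaw":0,"dx":-415,"dy":-427,"dz":85,"wz":-0.046},{"jaw":0,"dx":-415,"dy":-427,"dz":85,"wz":-0.046},{"jaw":0,"dx":-415,"dy":-427,"dz":85,"wz":-0.046},{"jaw":0,"dx":-415,"dy":-427,"dz":85,"wz":-0.046},{"jaw":0,"dx":-415,"dy":-427,"dz":85,"wz":-0.046},{"jaw":0,"dx":-650,"dy":-830,"dz":105,"wz":-0.075}], "squeeze": 30}}

```text
invalid input
```

```bash
python3 go.py 512,-463,300,161.7 512,-463,215,161.7
```

```text
t 0.9 tcp [230.8 553.9 404.7] [180.     0.   157.38] F [-0.2 -0.4 -0.3] gap 85.3 j [62.  7. 85.  0. 87. -5.]
512,-463,300,161.7 -> d [-650.7 -830.5  104.7] w [ 0.      0.     -0.0754]
512,-463,215,161.7 -> d [-650.7 -830.5  189.7] w [ 0.      0.     -0.0754]
```

Request:
{"fn": "arm_command", "kwargs": {"plan": [{"jaw":0,"dx":-415,"dy":-427,"dz":85,"wx":0,"wy":0,"wz":-0.046},{"jaw":0,"dx":-415,"dy":-427,"dz":85,"wx":0,"wy":0,"wz":-0.046},{"jaw":0,"dx":-415,"dy":-427,"dz":85,"wx":0,"wy":0,"wz":-0.046},{"jaw":0,"dx":-415,"dy":-427,"dz":85,"wx":0,"wy":0,"wz":-0.046},{"jaw":0,"dx":-415,"dy":-427,"dz":85,"wx":0,"wy":0,"wz":-0.046},{"jaw":0,"dx":-415,"dy":-427,"dz":85,"wx":0,"wy":0,"wz":-0.046},{"jaw":0,"dx":-415,"dy":-427,"dz":85,"wx":0,"wy":0,"wz":-0.046},{"jaw":0,"dx":-415,"dy":-427,"dz":85,"wx":0,"wy":0,"wz":-0.046},{"jaw":0,"dx":-415,"dy":-427,"dz":85,"wx":0,"wy":0,"wz":-0.046},{"jaw":0,"dx":-415,"dy":-427,"dz":85,"wx":0,"wy":0,"wz":-0.046},{"jaw":0,"dx":-415,"dy":-427,"dz":85,"wx":0,"wy":0,"wz":-0.046},{"jaw":0,"dx":-650,"dy":-830,"dz":105,"wx":0,"wy":0,"wz":-0.075}], "squeeze": 30}}

```text
time: 2.1
tool_pos: [439.1, -3.8, 324.1]
tcp_rot: [180.0, 0.0, 161.7]
ft_force: [0.8, 0.5, 0.3]
finger_gap: 85.5
```

```bash
python3 go.py 512,-463,300,161.7 512,-463,215,161.7
```

```text
t 2.1 tcp [439.1  -3.8 324.1] [1.7998e+02 4.0000e-02 1.6169e+02] F [0.8 0.5 0.3] gap 85.5 j [ -7. -15. 116.   0.  80. -79.]
512,-463,300,161.7 -> d [-213.4 -413.    24.1] w [ 0.0003  0.0007 -0.0003]
512,-463,215,161.7 -> d [-213.4 -413.   109.1] w [ 0.0003  0.0007 -0.0003]
```

Request:
{"fn": "arm_command", "kwargs": {"plan": [{"jaw":0,"dx":-213,"dy":-413,"dz":24,"wx":0,"wy":0,"wz":0},{"jaw":0,"dx":-213,"dy":-413,"dz":24,"wx":0,"wy":0,"wz":0},{"jaw":0,"dx":-213,"dy":-413,"dz":24,"wx":0,"wy":0,"wz":0},{"jaw":0,"dx":-213,"dy":-413,"dz":24,"wx":0,"wy":0,"wz":0},{"jaw":0,"dx":-213,"dy":-413,"dz":24,"wx":0,"wy":0,"wz":0},{"jaw":0,"dx":-213,"dy":-413,"dz":24,"wx":0,"wy":0,"wz":0},{"jaw":0,"dx":-213,"dy":-413,"dz":24,"wx":0,"wy":0,"wz":0},{"jaw":0,"dx":-213,"dy":-413,"dz":24,"wx":0,"wy":0,"wz":0},{"jaw":0,"dx":-213,"dy":-413,"dz":24,"wx":0,"wy":0,"wz":0},{"jaw":0,"dx":-213,"dy":-413,"dz":24,"wx":0,"wy":0,"wz":0},{"jaw":0.2,"dx":-213,"dy":-413,"dz":70,"wx":0,"wy":0,"wz":0},{"jaw":0.3,"dx":-213,"dy":-413,"dz":70,"wx":0,"wy":0,"wz":0}]}}

```text
time: 3.3
tool_pos: [509.0, -459.9, 247.1]
tcp_rot: [179.7, -0.5, 161.6]
ft_force: [-0.7, 1.1, -1.8]
finger_gap: 61.0
```

```bash
python3 go.py 512,-463,215,161.7 512,-463,179,161.7;  python3 - <<'E'
from h import *
s=grab('side','s1.png'); t=grab('top','t1.png')
cv2.imwrite('pics/s1c.png',crop(s,380,220,160,180,3.3)); cv2.imwrite('pics/t1c.png',crop(t,420,150,120,110,5))
E
```

```text
t 3.3 tcp [ 509.  -459.9  247.1] [179.72  -0.53 161.61] F [-0.7  1.1 -1.8] gap 61.0 j [ -46.   27.   78.    0.   75. -118.]
512,-463,215,161.7 -> d [-4.2 -2.2 32.1] w [ 0.005  -0.0093 -0.0016]
512,-463,179,161.7 -> d [-4.5 -2.4 68.1] w [ 0.005  -0.0093 -0.0016]
```

View pics/s1c.png

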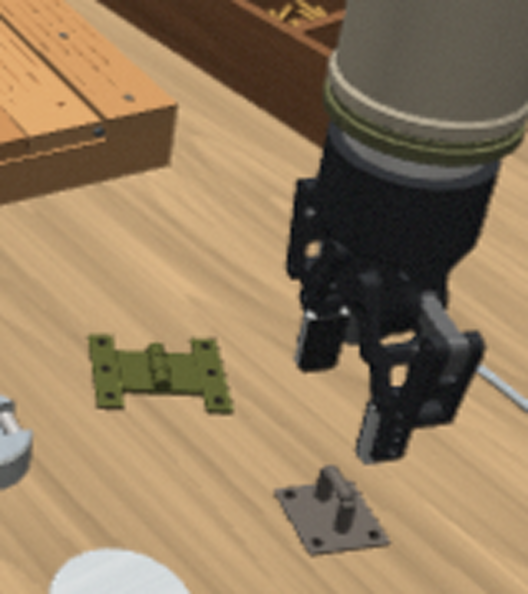

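View pics/t1c.png

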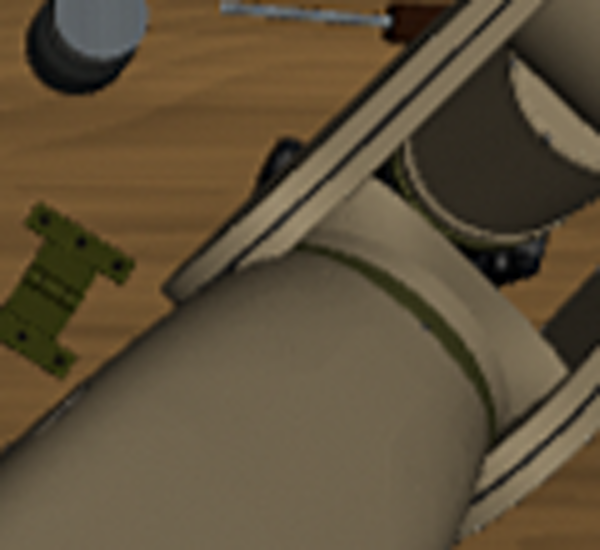

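Request:
{"fn": "arm_command", "kwargs": {"plan": [{"jaw":0.3,"dx":0,"dy":0,"dz":30,"wx":0,"wy":0,"wz":0},{"jaw":0.3,"dx":0,"dy":0,"dz":50,"wx":0,"wy":0,"wz":0},{"jaw":0.3,"dx":0,"dy":0,"dz":60,"wx":0,"wy":0,"wz":0},{"jaw":0.3,"dx":0,"dy":0,"dz":66,"wx":0,"wy":0,"wz":0},{"jaw":0.3,"dx":0,"dy":0,"dz":66,"wx":0,"wy":0,"wz":0}]}}

```text
time: 3.9
tool_pos: [511.4, -460.8, 189.2]
tcp_rot: [-180.0, 0.0, 161.7]
ft_force: [-0.5, 0.4, -0.2]
finger_gap: 59.9
```

```bash
python3 - <<'E'
from h import *
s=grab('side','s2.png')
cv2.imwrite('pics/s2c.png',crop(s,420,290,110,120,5))
E
python3 go.py 512,-463,179,161.7
```

```text
t 3.95 tcp [ 511.5 -461.1  189.7] [-1.7996e+02  8.0000e-02  1.6169e+02] F [-0.7 -0.3  0.8] gap 59.9 j [ -46.   31.   80.   -0.   69. -118.]
512,-463,179,161.7 -> d [-1.1 -1.6 10.7] w [-0.0008  0.0014 -0.0002]
```

View pics/s2c.png

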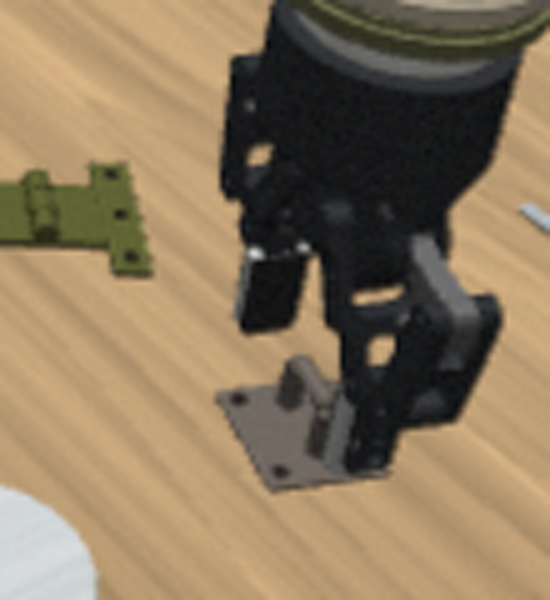

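Request:
{"fn": "arm_command", "kwargs": {"plan": [{"jaw":0.3,"dx":-1,"dy":-1.5,"dz":6,"wx":0,"wy":0,"wz":0},{"jaw":0.3,"dx":-1,"dy":-1.5,"dz":10,"wx":0,"wy":0,"wz":0},{"jaw":0.5,"dx":-1,"dy":-1.5,"dz":10,"wx":0,"wy":0,"wz":0},{"jaw":0.8,"dx":-1,"dy":-1.5,"dz":10,"wx":0,"wy":0,"wz":0},{"jaw":0.9,"dx":-1,"dy":-1.5,"dz":10,"wx":0,"wy":0,"wz":0},{"jaw":0.9,"dx":-1,"dy":-1.5,"dz":10,"wx":0,"wy":0,"wz":0},{"jaw":0.9,"dx":-1,"dy":-1.5,"dz":10,"wx":0,"wy":0,"wz":0}]}}

```text
time: 4.65
tool_pos: [511.5, -462.6, 178.4]
tcp_rot: [-180.0, 0.0, 161.7]
ft_force: [-0.1, -0.8, 0.3]
finger_gap: 29.5
```

```bash
python3 - <<'E'
from h import *
s=grab('side','s3.png')
cv2.imwrite('pics/s3c.png',crop(s,420,290,110,120,5))
E
python3 go.py 512,-463,300,161.7 481.7,-55,300,171.85
```

```text
t 4.7 tcp [ 511.5 -462.6  178.4] [-1.8000e+02  1.0000e-02  1.6168e+02] F [-0.6 -0.1 -0.9] gap 29.1 j [ -46.   32.   80.   -0.   68. -118.]
512,-463,300,161.7 -> d [  -0.6   -0.2 -121.6] w [-0.0001  0.0001 -0.0004]
481.7,-55,300,171.85 -> d [ 156.5  377.6 -121.6] w [-1.000e-04  1.000e-04 -1.776e-01]
```

View pics/s3c.png

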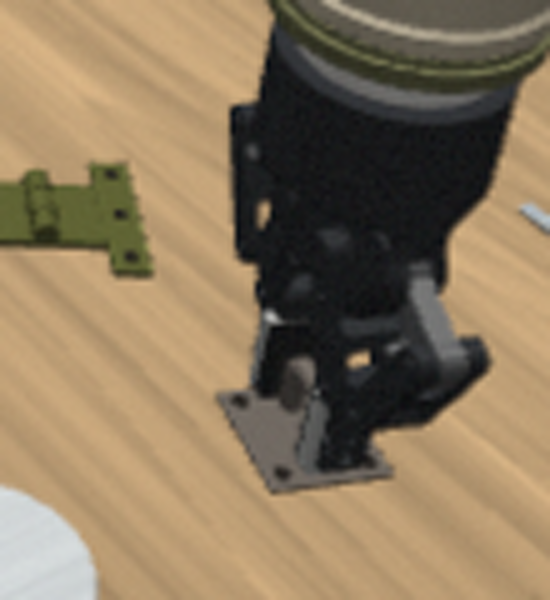

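Request:
{"fn": "arm_command", "kwargs": {"plan": [{"jaw":0.9,"dx":0,"dy":0,"dz":-30,"wx":0,"wy":0,"wz":0},{"jaw":0.9,"dx":0,"dy":0,"dz":-75,"wx":0,"wy":0,"wz":0},{"jaw":0.9,"dx":40,"dy":80,"dz":-110,"wx":0,"wy":0,"wz":-0.05},{"jaw":0.9,"dx":156.5,"dy":377.5,"dz":-105,"wx":0,"wy":0,"wz":-0.1776},{"jaw":0.9,"dx":156.5,"dy":377.5,"dz":-105,"wx":0,"wy":0,"wz":-0.1776},{"jaw":0.9,"dx":156.5,"dy":377.5,"dz":-105,"wx":0,"wy":0,"wz":-0.1776},{"jaw":0.9,"dx":156.5,"dy":377.5,"dz":-105,"wx":0,"wy":0,"wz":-0.1776},{"jaw":0.9,"dx":156.5,"dy":377.5,"dz":-105,"wx":0,"wy":0,"wz":-0.1776},{"jaw":0.9,"dx":156.5,"dy":377.5,"dz":-105,"wx":0,"wy":0,"wz":-0.1776},{"jaw":0.9,"dx":156.5,"dy":377.5,"dz":-105,"wx":0,"wy":0,"wz":-0.1776},{"jaw":0.9,"dx":156.5,"dy":377.5,"dz":-105,"wx":0,"wy":0,"wz":-0.1776},{"jaw":0.9,"dx":156.5,"dy":377.5,"dz":-105,"wx":0,"wy":0,"wz":-0.1776}]}}

```text
time: 5.9
tool_pos: [481.5, -53.2, 283.6]
tcp_rot: [180.0, 0.0, 172.1]
ft_force: [-0.0, -0.5, -1.3]
finger_gap: 29.4
```

Request:
{"fn": "arm_command", "kwargs": {"plan": [{"jaw":0.9,"dx":0,"dy":0,"dz":20,"wx":0,"wy":0,"wz":0},{"jaw":0.9,"dx":0,"dy":0,"dz":35,"wx":0,"wy":0,"wz":0},{"jaw":0.9,"dx":0,"dy":0,"dz":35,"wx":0,"wy":0,"wz":0},{"jaw":0.9,"dx":0,"dy":0,"dz":35,"wx":0,"wy":0,"wz":0}]}}

```text
time: 6.3
tool_pos: [481.6, -56.0, 248.3]
tcp_rot: [-180.0, -0.0, 171.8]
ft_force: [0.7, -0.8, -0.2]
finger_gap: 29.4
```

```bash
python3 - <<'E'
from h import *
s=grab('side','s4.png'); t=grab('top','t4.png')
cv2.imwrite('pics/s4c.png',crop(s,285,185,155,105,5))
E
python3 go.py 481.7,-55,234,171.85
```

```text
t 6.4 tcp [482.1 -55.9 249.3] [-1.7998e+02  7.0000e-02  1.7180e+02] F [ 0.4 -0.3 -0.7] gap 29.1 j [-13.  -3. 113.  -0.  70. -94.]
481.7,-55,234,171.85 -> d [ 0.6  0.8 15.3] w [-0.0003  0.0013 -0.0009]
```

View pics/s4c.png

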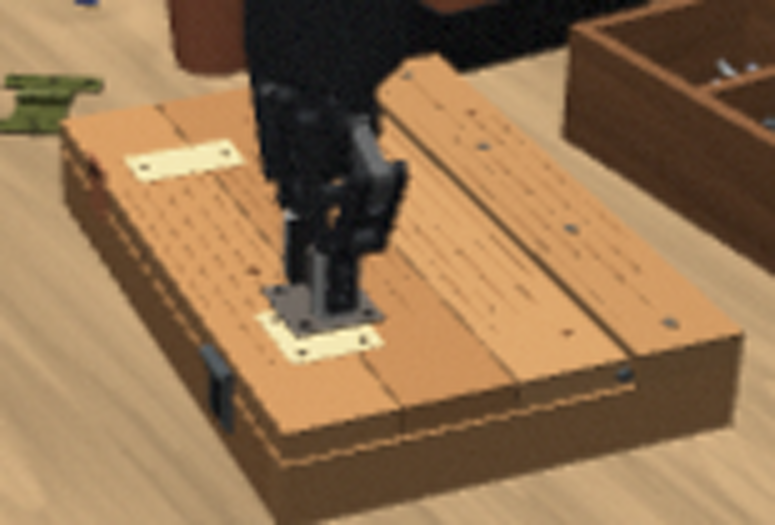

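Run:
```python
from h import *
px=(np.array([(265,290),(306,333),(383,316)],float)+.5)/5-.5+[285,185]
P=back('side',px,73.9); print(P.round(1),((P[0]+P[2])/2).round(1))
patch=(np.array([(258,316),(300,362),(384,343),(342,297)],float)+.5)/5-.5+[285,185]
P=back('side',patch,55);print(P.round(1),P.mean(0))
```

```text
[[464.  -34.9  73.9]
 [461.1 -78.2  73.9]
 [500.6 -83.1  73.9]] [482.3 -59.   73.9]
[[464.5 -27.4  55. ]
 [461.1 -73.3  55. ]
 [504.8 -78.7  55. ]
 [509.8 -32.4  55. ]] [485.02996202 -52.94941035  55.        ]
```

Request:
{"fn": "arm_command", "kwargs": {"plan": [{"jaw":0.9,"dx":-0.5,"dy":3,"dz":6,"wx":0,"wy":0,"wz":0},{"jaw":0.9,"dx":-0.5,"dy":3,"dz":12,"wx":0,"wy":0,"wz":0},{"jaw":0.9,"dx":-0.5,"dy":3,"dz":12,"wx":0,"wy":0,"wz":0}]}}

```text
time: 6.7
tool_pos: [482.1, -51.9, 235.3]
tcp_rot: [180.0, -0.1, 171.9]
ft_force: [-1.2, 0.4, -1.7]
finger_gap: 29.5
```

```bash
python3 - <<'E'
from h import *
s=grab('side','s5.png')
cv2.imwrite('pics/s5c.png',crop(s,320,220,70,50,10))
E
python3 go.py 481.7,-55,234,171.85
```

```text
t 6.75 tcp [482.2 -52.  235.7] [ 1.8000e+02 -7.0000e-02  1.7187e+02] F [-0.5  1.  -0.3] gap 29.3 j [-12.  -2. 113.  -0.  69. -94.]
481.7,-55,234,171.85 -> d [ 0.1 -3.   1.7] w [ 0.0001 -0.0012  0.0003]
```

View pics/s5c.png

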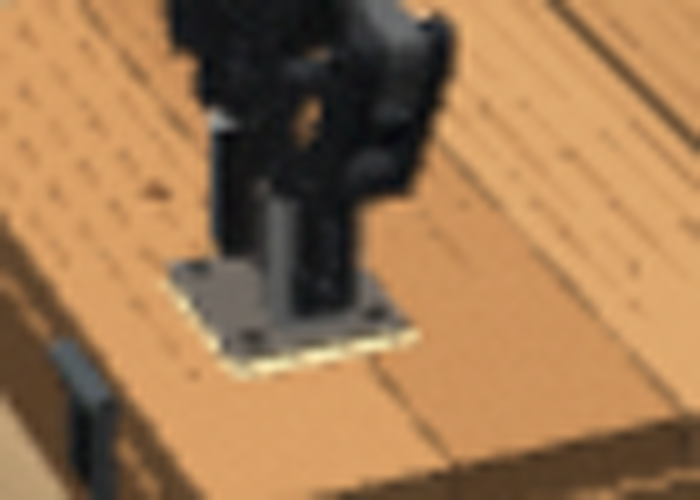

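Request:
{"fn": "arm_command", "kwargs": {"plan": [{"jaw":0.9,"dx":0,"dy":0,"dz":1.5,"wx":0,"wy":0,"wz":0},{"jaw":0.9,"dx":0,"dy":0,"dz":2.0,"wx":0,"wy":0,"wz":0},{"jaw":0.7,"dx":0,"dy":0,"dz":2.0,"wx":0,"wy":0,"wz":0},{"jaw":0.5,"dx":0,"dy":0,"dz":2.0,"wx":0,"wy":0,"wz":0},{"jaw":0.4,"dx":0,"dy":0,"dz":2.0,"wx":0,"wy":0,"wz":0},{"jaw":0.4,"dx":0,"dy":0,"dz":-20,"wx":0,"wy":0,"wz":0},{"jaw":0.4,"dx":0,"dy":0,"dz":-60,"wx":0,"wy":0,"wz":0},{"jaw":0.2,"dx":0,"dy":0,"dz":-90,"wx":0,"wy":0,"wz":0}]}}

```text
time: 7.55
tool_pos: [482.6, -52.1, 328.2]
tcp_rot: [-180.0, 0.0, 171.9]
ft_force: [0.5, -1.0, 0.1]
finger_gap: 64.1
```

```bash
python3 go.py 508.5,470,300,210 508.5,470,250,210
```

```text
t 7.55 tcp [482.6 -52.1 328.2] [-1.8000e+02  4.0000e-02  1.7186e+02] F [ 0.5 -1.   0.1] gap 64.1 j [-12.  -8. 109.  -0.  79. -94.]
508.5,470,300,210 -> d [ 48.3 520.5  28.1] w [-3.000e-04  7.000e-04 -6.657e-01]
508.5,470,250,210 -> d [ 48.4 520.5  78.1] w [-3.000e-04  7.000e-04 -6.657e-01]
```

Now to the catch, then a check of the staple with the arm out of the way.

Request:
{"fn": "arm_command", "kwargs": {"plan": [{"jaw":0.2,"dx":48,"dy":520,"dz":28,"wx":0,"wy":0,"wz":-0.6657},{"jaw":0.2,"dx":48,"dy":520,"dz":28,"wx":0,"wy":0,"wz":-0.6657},{"jaw":0.2,"dx":48,"dy":520,"dz":28,"wx":0,"wy":0,"wz":-0.6657},{"jaw":0.2,"dx":48,"dy":520,"dz":28,"wx":0,"wy":0,"wz":-0.6657},{"jaw":0.2,"dx":48,"dy":520,"dz":28,"wx":0,"wy":0,"wz":-0.6657},{"jaw":0.2,"dx":48,"dy":520,"dz":28,"wx":0,"wy":0,"wz":-0.6657},{"jaw":0.2,"dx":48,"dy":520,"dz":28,"wx":0,"wy":0,"wz":-0.6657},{"jaw":0.3,"dx":48,"dy":520,"dz":28,"wx":0,"wy":0,"wz":-0.6657},{"jaw":0.3,"dx":48,"dy":520,"dz":28,"wx":0,"wy":0,"wz":-0.6657},{"jaw":0.3,"dx":48,"dy":520,"dz":28,"wx":0,"wy":0,"wz":-0.6657},{"jaw":0.3,"dx":48,"dy":520,"dz":28,"wx":0,"wy":0,"wz":-0.6657},{"jaw":0.3,"dx":48,"dy":520,"dz":80,"wx":0,"wy":0,"wz":-0.6657}]}}

```text
time: 8.75
tool_pos: [510.7, 475.4, 256.8]
tcp_rot: [179.8, 0.9, -149.8]
ft_force: [1.7, 0.3, 1.1]
finger_gap: 59.8
```

Request:
{"fn": "arm_command", "kwargs": {"plan": [{"jaw":0.3,"dx":0,"dy":0,"dz":20,"wx":0,"wy":0,"wz":0},{"jaw":0.3,"dx":0,"dy":0,"dz":20,"wx":0,"wy":0,"wz":0}]}}

```text
time: 8.95
tool_pos: [506.8, 468.4, 222.8]
tcp_rot: [-179.9, -0.5, -150.0]
ft_force: [-0.7, -1.4, -0.4]
finger_gap: 59.5
```

```bash
python3 - <<'E'
from h import *
s=grab('side','s6.png');t=grab('top','t6.png')
a=crop(s,315,215,75,55,7); b=crop(t,290,180,90,60,7)
h=max(a.shape[0],b.shape[0])
cv2.imwrite('pics/st6.png',cv2.vconcat([cv2.copyMakeBorder(x,0,0,0,630-x.shape[1],0) for x in(a,b)])[:600] if 0 else cv2.resize(b,None,fx=1,fy=1))
cv2.imwrite('pics/st6a.png',a); cv2.imwrite('pics/st6l.png',crop(s,240,130,90,90,6))
E
python3 go.py 508.5,470,215,210
```

```text
t 9.05 tcp [508.8 469.4 228.5] [-1.7999e+02 -3.0000e-02 -1.5001e+02] F [-0.3  0.6  0.7] gap 59.4 j [ 38.  29.  78.  -0.  73. -82.]
508.5,470,215,210 -> d [-0.1  0.7 13.5] w [-0.0001 -0.0006 -0.0002]
```

View pics/st6.png

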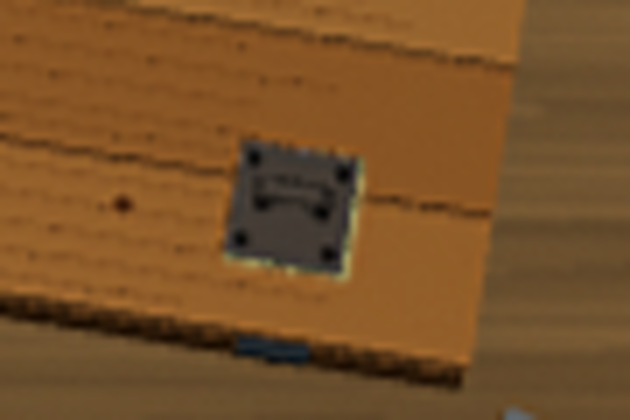

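View pics/st6a.png

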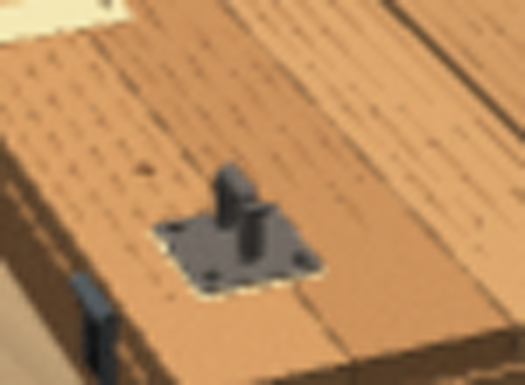

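View pics/st6l.png

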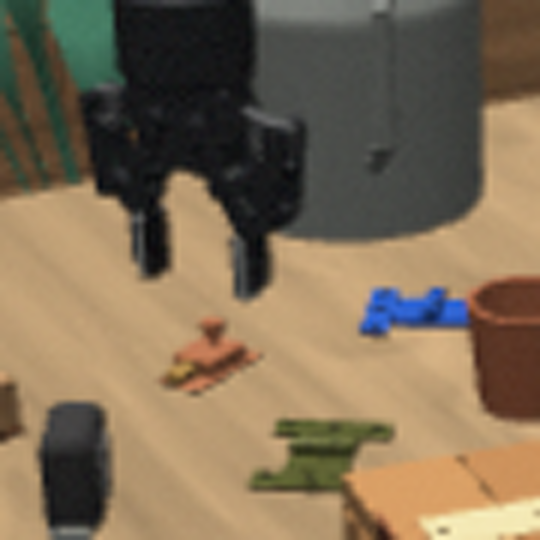

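Request:
{"fn": "arm_command", "kwargs": {"plan": [{"jaw":0.3,"dx":0,"dy":1,"dz":20,"wx":0,"wy":0,"wz":0},{"jaw":0.3,"dx":0,"dy":1,"dz":40,"wx":0,"wy":0,"wz":0},{"jaw":0.3,"dx":0,"dy":1,"dz":51,"wx":0,"wy":0,"wz":0},{"jaw":0.3,"dx":0,"dy":1,"dz":51,"wx":0,"wy":0,"wz":0},{"jaw":0.3,"dx":0,"dy":1,"dz":51,"wx":0,"wy":0,"wz":0}]}}

```text
time: 9.55
tool_pos: [508.8, 470.6, 179.0]
tcp_rot: [180.0, 0.1, -150.0]
ft_force: [0.1, 0.5, 0.8]
finger_gap: 59.8
```

```bash
python3 - <<'E'
from h import *
s=grab('side','s7.png')
cv2.imwrite('pics/s7.png',crop(s,240,140,80,70,7))
E
python3 go.py 508.5,470.5,175.5,210
```

```text
t 9.6 tcp [509.  470.7 179.4] [ 1.7998e+02  1.5000e-01 -1.5002e+02] F [0.6 0.3 0.2] gap 59.5 j [ 39.  32.  79.   0.  68. -81.]
508.5,470.5,175.5,210 -> d [0.5 0.1 3.9] w [ 0.0004  0.0026 -0.0003]
```

View pics/s7.png

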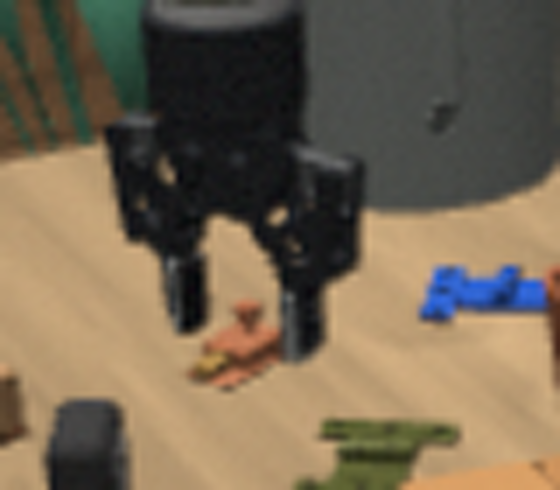

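Request:
{"fn": "arm_command", "kwargs": {"plan": [{"jaw":0.4,"dx":0,"dy":0,"dz":3.5,"wx":0,"wy":0,"wz":0},{"jaw":0.6,"dx":0,"dy":0,"dz":3.5,"wx":0,"wy":0,"wz":0},{"jaw":0.8,"dx":0,"dy":0,"dz":3.5,"wx":0,"wy":0,"wz":0},{"jaw":0.9,"dx":0,"dy":0,"dz":3.5,"wx":0,"wy":0,"wz":0},{"jaw":0.9,"dx":0,"dy":0,"dz":3.5,"wx":0,"wy":0,"wz":0},{"jaw":0.9,"dx":0,"dy":0,"dz":3.5,"wx":0,"wy":0,"wz":0}]}}

```text
time: 10.2
tool_pos: [508.4, 470.5, 174.4]
tcp_rot: [180.0, 0.0, -150.0]
ft_force: [-0.4, 0.4, 3.6]
finger_gap: 26.8
```

```bash
python3 - <<'E'
from h import *
s=grab('side','s8.png')
cv2.imwrite('pics/s8.png',crop(s,240,140,80,70,7))
E
python3 go.py 508.5,134.5,285,171.85
```

```text
t 10.25 tcp [508.4 470.5 174.3] [ 1.7999e+02  4.0000e-02 -1.5000e+02] F [-1.1 -1.   3.9] gap 27.4 j [ 39.  33.  79.   0.  68. -81.]
508.5,134.5,285,171.85 -> d [ 167.8 -291.  -110.8] w [4.000e-04 6.000e-04 6.658e-01]
```

View pics/s8.png

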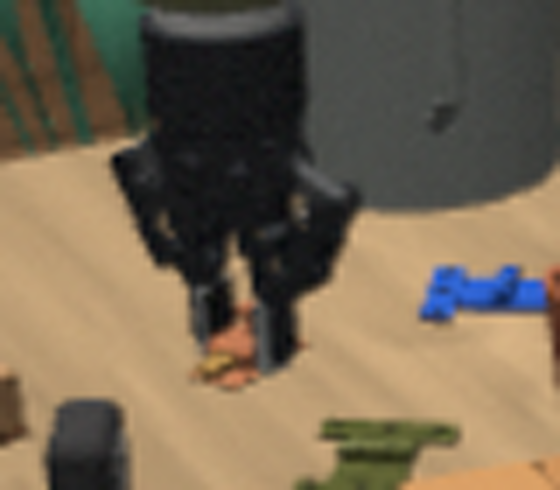

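Request:
{"fn": "arm_command", "kwargs": {"plan": [{"jaw":0.9,"dx":0,"dy":0,"dz":-30,"wx":0,"wy":0,"wz":0},{"jaw":0.9,"dx":0,"dy":0,"dz":-75,"wx":0,"wy":0,"wz":0.1},{"jaw":0.9,"dx":30,"dy":-50,"dz":-110,"wx":0,"wy":0,"wz":0.25},{"jaw":0.9,"dx":168,"dy":-291,"dz":-111,"wx":0,"wy":0,"wz":0.6658},{"jaw":0.9,"dx":168,"dy":-291,"dz":-111,"wx":0,"wy":0,"wz":0.6658},{"jaw":0.9,"dx":168,"dy":-291,"dz":-111,"wx":0,"wy":0,"wz":0.6658},{"jaw":0.9,"dx":168,"dy":-291,"dz":-111,"wx":0,"wy":0,"wz":0.6658},{"jaw":0.9,"dx":168,"dy":-291,"dz":-111,"wx":0,"wy":0,"wz":0.6658},{"jaw":0.9,"dx":168,"dy":-291,"dz":-111,"wx":0,"wy":0,"wz":0.6658},{"jaw":0.9,"dx":168,"dy":-291,"dz":-111,"wx":0,"wy":0,"wz":0.6658},{"jaw":0.9,"dx":168,"dy":-291,"dz":-85,"wx":0,"wy":0,"wz":0.6658},{"jaw":0.9,"dx":168,"dy":-291,"dz":-70,"wx":0,"wy":0,"wz":0.6658}]}}

```text
time: 11.45
tool_pos: [507.7, 134.1, 242.3]
tcp_rot: [-180.0, -0.1, 171.8]
ft_force: [-1.0, 0.9, -0.6]
finger_gap: 27.2
```

Request:
{"fn": "arm_command", "kwargs": {"plan": [{"jaw":0.9,"dx":0,"dy":0,"dz":8,"wx":0,"wy":0,"wz":0},{"jaw":0.9,"dx":0,"dy":0,"dz":8,"wx":0,"wy":0,"wz":0}]}}

```text
time: 11.65
tool_pos: [507.2, 134.7, 233.9]
tcp_rot: [-179.9, -0.2, 171.9]
ft_force: [0.3, -0.7, -1.3]
finger_gap: 27.0
```

```bash
python3 - <<'E'
from h import *
s=grab('side','s9.png'); 
cv2.imwrite('pics/s9.png',crop(s,285,170,80,70,8))
E
python3 go.py 508.5,134.5,231,171.85
```

```text
t 11.7 tcp [507.8 134.8 235. ] [-1.7997e+02 -1.1000e-01  1.7190e+02] F [-0.7 -0.3 -0.6] gap 27.3 j [  9.   5. 107.   0.  69. -73.]
508.5,134.5,231,171.85 -> d [-0.8 -0.2  4. ] w [-0.0006 -0.002   0.0008]
```

View pics/s9.png

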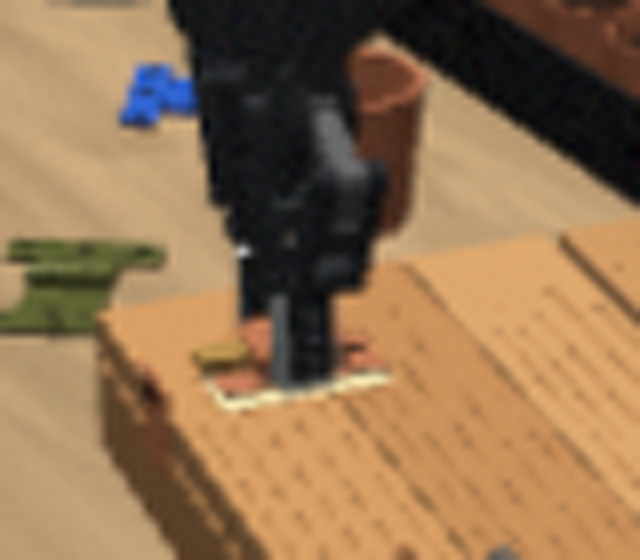

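Request:
{"fn": "arm_command", "kwargs": {"plan": [{"jaw":0.9,"dx":-0.5,"dy":0,"dz":3.5,"wx":0,"wy":0,"wz":0},{"jaw":0.9,"dx":-0.5,"dy":0,"dz":4,"wx":0,"wy":0,"wz":0},{"jaw":0.9,"dx":-0.5,"dy":0,"dz":4,"wx":0,"wy":0,"wz":0}]}}

```text
time: 12.0
tool_pos: [508.9, 134.4, 232.3]
tcp_rot: [180.0, 0.0, 171.9]
ft_force: [-1.2, -0.2, -0.9]
finger_gap: 27.3
```

```bash
python3 - <<'E'
from h import *
s=grab('side','s10.png'); 
cv2.imwrite('pics/s10.png',crop(s,300,200,50,40,14))
E
python3 go.py 508.5,134.5,230,171.85
```

```text
t 12.05 tcp [508.9 134.3 232.3] [1.7999e+02 4.0000e-02 1.7186e+02] F [-0.3  0.3 -1.1] gap 27.6 j [  9.   5. 107.  -0.  68. -73.]
508.5,134.5,230,171.85 -> d [0.4 0.1 2.3] w [0.0002 0.0008 0.0001]
```

View pics/s10.png

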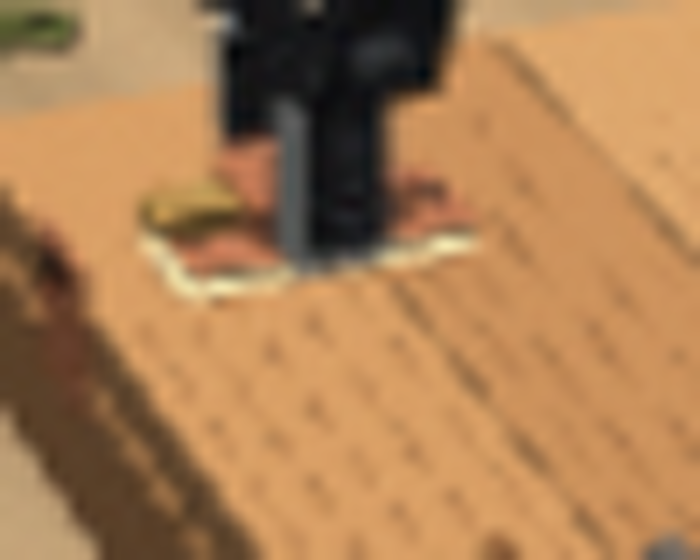

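Request:
{"fn": "arm_command", "kwargs": {"plan": [{"jaw":0.9,"dx":0,"dy":0,"dz":1.5,"wx":0,"wy":0,"wz":0},{"jaw":0.9,"dx":0,"dy":0,"dz":2.3,"wx":0,"wy":0,"wz":0},{"jaw":0.75,"dx":0,"dy":0,"dz":2.3,"wx":0,"wy":0,"wz":0},{"jaw":0.6,"dx":0,"dy":0,"dz":2,"wx":0,"wy":0,"wz":0},{"jaw":0.4,"dx":0,"dy":0,"dz":1,"wx":0,"wy":0,"wz":0},{"jaw":0.3,"dx":0,"dy":0,"dz":-15,"wx":0,"wy":0,"wz":0},{"jaw":0.3,"dx":0,"dy":0,"dz":-60,"wx":0,"wy":0,"wz":0},{"jaw":0.2,"dx":0,"dy":0,"dz":-70,"wx":0,"wy":0,"wz":0}]}}

```text
time: 12.85
tool_pos: [510.3, 134.5, 307.1]
tcp_rot: [179.9, 0.4, 171.8]
ft_force: [1.3, 0.2, 1.4]
finger_gap: 68.2
```

```bash
python3 go.py 515,338,290,234.1
```

```text
t 12.85 tcp [510.3 134.5 307.1] [179.88   0.39 171.85] F [1.3 0.2 1.4] gap 68.2 j [  9.   0. 103.   0.  76. -73.]
515,338,290,234.1 -> d [ 24.3 202.1  17.3] w [-0.0018  0.0073 -1.0865]
```

Request:
{"fn": "arm_command", "kwargs": {"plan": [{"jaw":0.2,"dx":24,"dy":202,"dz":17,"wx":0,"wy":0,"wz":-1.0865},{"jaw":0.2,"dx":24,"dy":202,"dz":17,"wx":0,"wy":0,"wz":-1.0865},{"jaw":0.2,"dx":24,"dy":202,"dz":17,"wx":0,"wy":0,"wz":-1.0865},{"jaw":0.2,"dx":24,"dy":202,"dz":17,"wx":0,"wy":0,"wz":-1.0865},{"jaw":0.2,"dx":24,"dy":202,"dz":17,"wx":0,"wy":0,"wz":-1.0865},{"jaw":0.2,"dx":24,"dy":202,"dz":17,"wx":0,"wy":0,"wz":-1.0865},{"jaw":0.2,"dx":24,"dy":202,"dz":17,"wx":0,"wy":0,"wz":-1.0865},{"jaw":0.2,"dx":24,"dy":202,"dz":50,"wx":0,"wy":0,"wz":-1.0865},{"jaw":0.2,"dx":24,"dy":202,"dz":80,"wx":0,"wy":0,"wz":-1.0865},{"jaw":0.3,"dx":24,"dy":202,"dz":100,"wx":0,"wy":0,"wz":-1.0865},{"jaw":0.3,"dx":24,"dy":202,"dz":110,"wx":0,"wy":0,"wz":-1.0865},{"jaw":0.3,"dx":24,"dy":202,"dz":110,"wx":0,"wy":0,"wz":-1.0865}]}}

```text
time: 14.05
tool_pos: [512.9, 337.2, 190.2]
tcp_rot: [179.9, -0.2, -125.9]
ft_force: [-0.3, 0.4, 0.7]
finger_gap: 59.5
```

```bash
python3 - <<'E'
from h import *
s=grab('side','s11.png'); t=grab('top','t11.png')
cv2.imwrite('pics/s11.png',crop(s,255,140,80,80,7))
cv2.imwrite('pics/t11.png',crop(t,150,150,100,85,6))
cv2.imwrite('pics/t11c.png',crop(t,225,150,150,85,5))
E
python3 go.py 515,338,176,234.1
```

```text
t 14.15 tcp [514.1 337.8 192.9] [-1.7997e+02  7.0000e-02 -1.2590e+02] F [1.5 1.8 0.5] gap 60.0 j [  29.   21.   93.    0.   66. -116.]
515,338,176,234.1 -> d [-0.7 -0.6 16.9] w [-0.0005  0.0012 -0.0001]
```

View pics/s11.png

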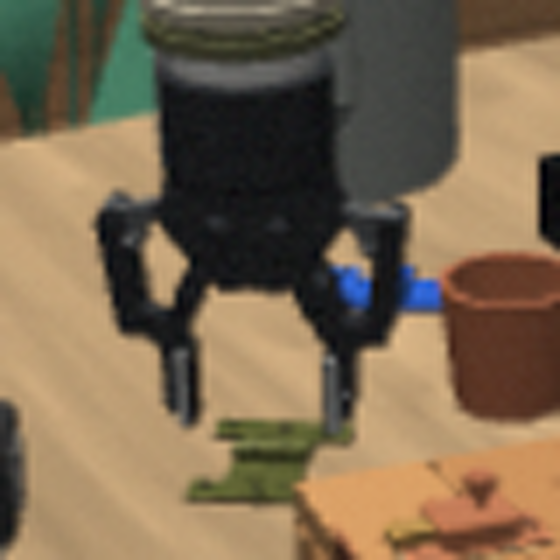

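View pics/t11c.png

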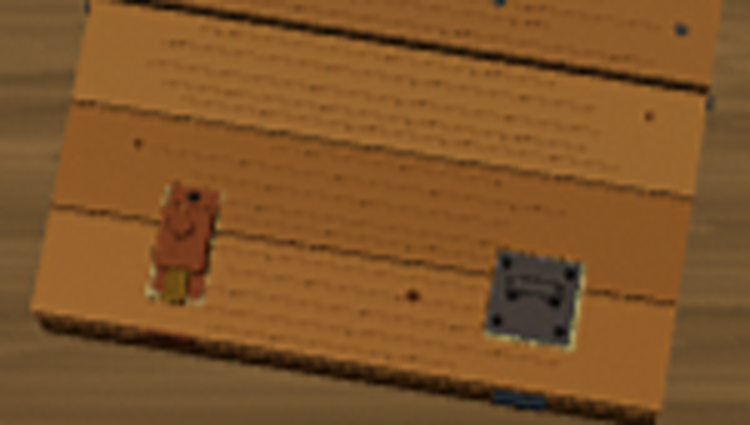

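Run:
```python
from h import *
a=np.radians(-125.9); d=np.array([np.sin(a),-np.cos(a)])*30
c=np.array([514.1,337.8])
for z in (20,24,28): 
    p=proj('side',[(*(c+d),z),(*(c-d),z),(*c,z)]); print(z,((p-[255,140]+.5)*7).round(0).tolist())
print(((proj('side',[(515,337.5,4),(515,337.5,12)])-[255,140]+.5)*7).round())
for P in ((40,32),(40,-32),(-40,32),(-40,-32)): print(P,((proj('side',world((515,337.5,54.1),[(*P,4)]))-[255,140]+.5)*7).round())
```

```text
20 [[199.0, 425.0], [329.0, 431.0], [264.0, 428.0]]
24 [[199.0, 417.0], [329.0, 422.0], [264.0, 420.0]]
28 [[198.0, 409.0], [329.0, 414.0], [263.0, 412.0]]
[[268. 459.]
 [267. 443.]]
(40, 32) [[217. 419.]]
(40, -32) [[351. 425.]]
(-40, 32) [[180. 495.]]
(-40, -32) [[322. 502.]]
```

Request:
{"fn": "arm_command", "kwargs": {"plan": [{"jaw":0.3,"dx":0,"dy":0,"dz":10,"wx":0,"wy":0,"wz":0},{"jaw":0.3,"dx":0,"dy":0,"dz":16,"wx":0,"wy":0,"wz":0},{"jaw":0.5,"dx":0,"dy":0,"dz":16,"wx":0,"wy":0,"wz":0},{"jaw":0.7,"dx":0,"dy":0,"dz":16,"wx":0,"wy":0,"wz":0},{"jaw":0.8,"dx":0,"dy":0,"dz":16,"wx":0,"wy":0,"wz":0},{"jaw":0.8,"dx":0,"dy":0,"dz":16,"wx":0,"wy":0,"wz":0},{"jaw":0.8,"dx":0,"dy":0,"dz":16,"wx":0,"wy":0,"wz":0}]}}

```text
time: 14.85
tool_pos: [513.5, 337.6, 175.9]
tcp_rot: [180.0, -0.0, -125.9]
ft_force: [-0.1, 0.0, -0.4]
finger_gap: 33.2
```

```bash
python3 - <<'E'
from h import *
s=grab('side','s12.png')
cv2.imwrite('pics/s12.png',crop(s,255,140,80,80,7))
E
python3 go.py 637.2,116,290,171.85
```

```text
t 14.9 tcp [513.5 337.6 175.9] [ 180.    -0.  -125.9] F [-0.   0.1 -1.5] gap 32.9 j [  29.   22.   93.    0.   65. -116.]
637.2,116,290,171.85 -> d [ 107.  -230.1 -114.2] w [ 1.0000e-04 -1.0000e-04  1.0865e+00]
```

View pics/s12.png

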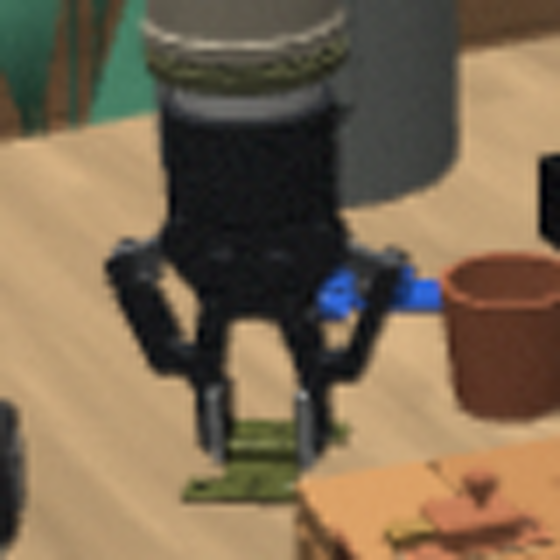

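Request:
{"fn": "arm_command", "kwargs": {"plan": [{"jaw":0.8,"dx":0,"dy":0,"dz":-30,"wx":0,"wy":0,"wz":0},{"jaw":0.8,"dx":0,"dy":0,"dz":-75,"wx":0,"wy":0,"wz":0.15},{"jaw":0.8,"dx":0,"dy":0,"dz":-114,"wx":0,"wy":0,"wz":0.3},{"jaw":0.8,"dx":107,"dy":-230,"dz":-114,"wx":0,"wy":0,"wz":1.0865},{"jaw":0.8,"dx":107,"dy":-230,"dz":-114,"wx":0,"wy":0,"wz":1.0865},{"jaw":0.8,"dx":107,"dy":-230,"dz":-114,"wx":0,"wy":0,"wz":1.0865},{"jaw":0.8,"dx":107,"dy":-230,"dz":-114,"wx":0,"wy":0,"wz":1.0865},{"jaw":0.8,"dx":107,"dy":-230,"dz":-114,"wx":0,"wy":0,"wz":1.0865},{"jaw":0.8,"dx":107,"dy":-230,"dz":-114,"wx":0,"wy":0,"wz":1.0865},{"jaw":0.8,"dx":107,"dy":-230,"dz":-100,"wx":0,"wy":0,"wz":1.0865},{"jaw":0.8,"dx":107,"dy":-230,"dz":-80,"wx":0,"wy":0,"wz":1.0865},{"jaw":0.8,"dx":107,"dy":-230,"dz":-70,"wx":0,"wy":0,"wz":1.0865}]}}

```text
time: 16.1
tool_pos: [635.7, 116.9, 242.6]
tcp_rot: [-180.0, -0.2, 172.0]
ft_force: [-0.6, -0.2, -2.8]
finger_gap: 33.0
```

Request:
{"fn": "arm_command", "kwargs": {"plan": [{"jaw":0.8,"dx":0,"dy":0,"dz":8,"wx":0,"wy":0,"wz":0},{"jaw":0.8,"dx":0,"dy":0,"dz":8,"wx":0,"wy":0,"wz":0}]}}

```text
time: 16.3
tool_pos: [636.1, 116.8, 235.9]
tcp_rot: [-180.0, -0.2, 171.9]
ft_force: [-0.4, 0.2, -1.7]
finger_gap: 32.8
```

```bash
python3 - <<'E'
from h import *
s=grab('side','s13.png'); 
cv2.imwrite('pics/s13.png',crop(s,320,160,80,70,8))
E
python3 go.py 637.2,116,232,171.85
```

```text
t 16.35 tcp [636.7 116.7 237.2] [-1.7998e+02 -7.0000e-02  1.7193e+02] F [-0.3  0.1 -0.8] gap 32.7 j [  6.  22.  86.   0.  72. -76.]
637.2,116,232,171.85 -> d [-0.6 -0.6  5.2] w [-0.0003 -0.0012  0.0014]
```

View pics/s13.png

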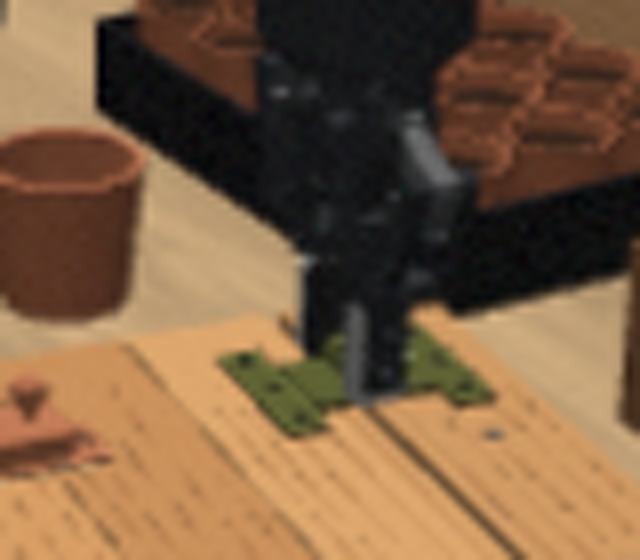

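```bash
cat > chk.py <<'E'
from h import *
b=np.array((564.5,29.15,-8.15))
def tobin(P):
    a=np.radians(b[2]); c,s=np.cos(a),np.sin(a); d=P[:,:2]-b[:2]
    return np.c_[c*d[:,0]+s*d[:,1],-s*d[:,0]+c*d[:,1]]
def chk(cam,uv,off,f,z): 
    px=(np.array(uv,float)+.5)/f-.5+off; P=back(cam,px,z); print(P[:,:2].round(1).tolist(),'bin',tobin(P).round(1).tolist())
E
python3 - <<'E'
from chk import *
chk('side',[(222,360),(298,438),(492,397)],[320,160],8,65.3)
chk('side',[(371,408),(480,515)],[320,160],8,55)
E
```

```text
[[601.7, 147.1], [592.8, 82.1], [668.2, 74.8]] bin [[20.1, 122.0], [20.5, 56.4], [96.2, 59.9]]
[[638.5, 105.6], [626.5, 21.0]] bin [[62.4, 86.2], [62.5, 0.7]]
```

Request:
{"fn": "arm_command", "kwargs": {"plan": [{"jaw":0.8,"dx":-1,"dy":0,"dz":3,"wx":0,"wy":0,"wz":0},{"jaw":0.8,"dx":-1,"dy":0,"dz":5,"wx":0,"wy":0,"wz":0},{"jaw":0.8,"dx":-1,"dy":0,"dz":5,"wx":0,"wy":0,"wz":0}]}}

```text
time: 16.65
tool_pos: [638.3, 115.9, 233.1]
tcp_rot: [180.0, 0.0, 171.9]
ft_force: [-0.1, -0.1, -1.2]
finger_gap: 32.9
```

```bash
python3 - <<'E'
from h import *
s=grab('side','s14.png'); 
cv2.imwrite('pics/s14.png',crop(s,315,185,80,60,10))
E
python3 go.py 638,117,231,171.85
```

```text
t 16.7 tcp [638.2 115.9 233.1] [1.7999e+02 2.0000e-02 1.7185e+02] F [ 0.5  0.1 -0.1] gap 32.6 j [  6.  23.  86.   0.  71. -76.]
638,117,231,171.85 -> d [0.4 1.1 2.1] w [ 0.0001  0.0003 -0.0001]
```

View pics/s14.png

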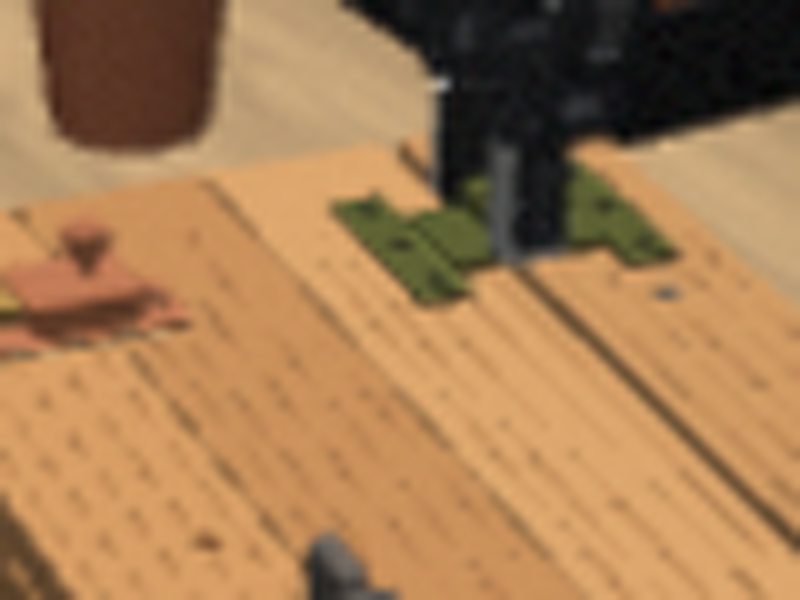

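Run:
```python
from chk import *
chk('side',[(192,320)],[315,185],10,58)
chk('side',[(332,203),(425,305),(470,292),(683,255),(635,266)],[315,185],10,61.2)
chk('side',[(522,272),(795,545),(402,148)],[315,185],10,55)
```

```text
[[538.3, 114.2]] bin [[-38.0, 80.5]]
[[606.2, 152.0], [595.4, 84.7], [610.3, 85.1], [674.3, 74.5], [658.8, 75.6]] bin [[23.9, 127.5], [22.7, 59.4], [37.4, 61.9], [102.3, 60.5], [86.8, 59.3]]
[[636.4, 98.2], [612.5, -62.9], [650.3, 184.2]] bin [[61.4, 78.6], [60.5, -84.3], [62.9, 165.6]]
```

Request:
{"fn": "arm_command", "kwargs": {"plan": [{"jaw":0.8,"dx":1,"dy":0.5,"dz":1,"wx":0,"wy":0,"wz":0},{"jaw":0.8,"dx":1,"dy":0.5,"dz":2,"wx":0,"wy":0,"wz":0},{"jaw":0.8,"dx":1,"dy":0.5,"dz":2,"wx":0,"wy":0,"wz":0},{"jaw":0.65,"dx":1,"dy":0.5,"dz":2,"wx":0,"wy":0,"wz":0},{"jaw":0.5,"dx":1,"dy":0.5,"dz":1,"wx":0,"wy":0,"wz":0},{"jaw":0.4,"dx":1,"dy":0.5,"dz":0,"wx":0,"wy":0,"wz":0},{"jaw":0.3,"dx":1,"dy":0.5,"dz":-15,"wx":0,"wy":0,"wz":0},{"jaw":0.3,"dx":1,"dy":0.5,"dz":-60,"wx":0,"wy":0,"wz":0}]}}

```text
time: 17.5
tool_pos: [635.1, 116.3, 288.7]
tcp_rot: [-179.9, -0.5, 171.8]
ft_force: [0.4, -0.6, 0.1]
finger_gap: 59.6
```

```bash
python3 go.py 503.3,-327.5,290,147.3
```

```text
t 17.5 tcp [635.1 116.3 288.7] [-179.87   -0.53  171.84] F [ 0.4 -0.6  0.1] gap 59.6 j [  6.  19.  84.  -0.  77. -76.]
503.3,-327.5,290,147.3 -> d [ 6.75e+01 -4.58e+02  4.00e-01] w [-0.0043 -0.0087  0.4283]
```

Request:
{"fn": "arm_command", "kwargs": {"plan": [{"jaw":0.3,"dx":69,"dy":-458,"dz":-10,"wx":0,"wy":0,"wz":0.4283},{"jaw":0.3,"dx":69,"dy":-458,"dz":-10,"wx":0,"wy":0,"wz":0.4283},{"jaw":0.3,"dx":69,"dy":-458,"dz":-10,"wx":0,"wy":0,"wz":0.4283},{"jaw":0.3,"dx":69,"dy":-458,"dz":-10,"wx":0,"wy":0,"wz":0.4283},{"jaw":0.3,"dx":69,"dy":-458,"dz":-10,"wx":0,"wy":0,"wz":0.4283},{"jaw":0.3,"dx":69,"dy":-458,"dz":-10,"wx":0,"wy":0,"wz":0.4283},{"jaw":0.3,"dx":69,"dy":-458,"dz":-10,"wx":0,"wy":0,"wz":0.4283},{"jaw":0.3,"dx":69,"dy":-458,"dz":-10,"wx":0,"wy":0,"wz":0.4283},{"jaw":0.3,"dx":69,"dy":-458,"dz":-10,"wx":0,"wy":0,"wz":0.4283},{"jaw":0.3,"dx":69,"dy":-458,"dz":30,"wx":0,"wy":0,"wz":0.4283},{"jaw":0.3,"dx":69,"dy":-458,"dz":70,"wx":0,"wy":0,"wz":0.4283},{"jaw":0.3,"dx":69,"dy":-458,"dz":85,"wx":0,"wy":0,"wz":0.4283}]}}

```text
time: 18.7
tool_pos: [502.3, -326.9, 204.7]
tcp_rot: [180.0, -0.3, 147.2]
ft_force: [-0.9, 0.4, -0.6]
finger_gap: 59.8
```

Request:
{"fn": "arm_command", "kwargs": {"plan": [{"jaw":0.3,"dx":0,"dy":0,"dz":6,"wx":0,"wy":0,"wz":0},{"jaw":0.3,"dx":0,"dy":0,"dz":6,"wx":0,"wy":0,"wz":0}]}}

```text
time: 18.9
tool_pos: [504.5, -326.7, 202.5]
tcp_rot: [180.0, 0.0, 147.4]
ft_force: [0.9, -0.5, -0.3]
finger_gap: 59.9
```

```bash
python3 - <<'E'
from h import *
s=grab('side','s15.png'); t=grab('top','t15.png')
cv2.imwrite('pics/s15.png',crop(s,390,240,90,110,5))
cv2.imwrite('pics/t15.png',crop(t,225,120,150,120,5))
cv2.imwrite('pics/s15b.png',crop(s,285,185,155,105,5))
E
python3 go.py 503.3,-327.5,176,147.3
```

```text
t 19.0 tcp [ 505.2 -327.2  204.2] [-179.98    0.19  147.36] F [ 0.3 -0.8 -0.7] gap 59.8 j [-38.  18.  95.  -0.  67. -95.]
503.3,-327.5,176,147.3 -> d [ 1.5 -1.2 28.2] w [-0.0003  0.0033  0.0011]
```

View pics/s15.png

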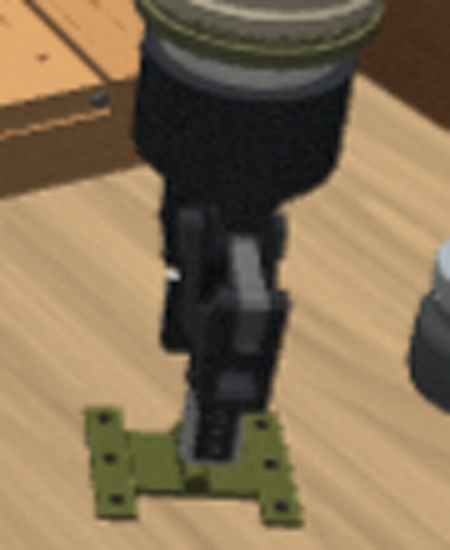

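View pics/t15.png

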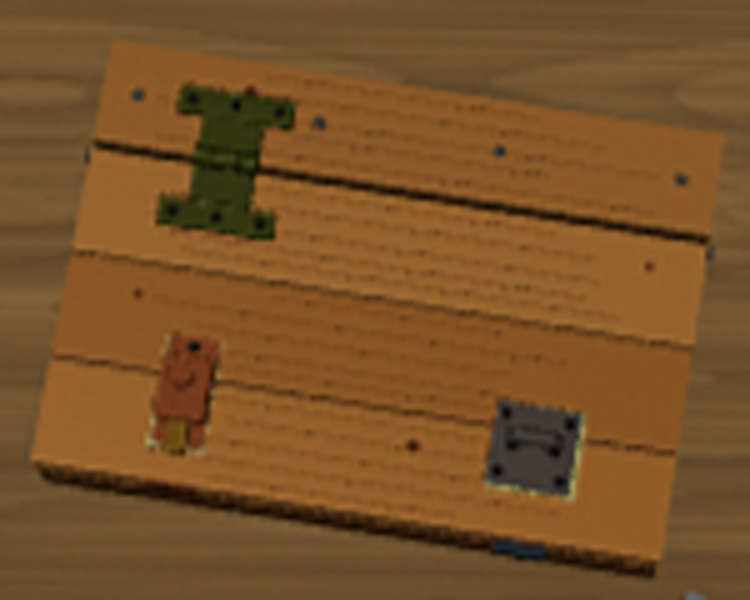

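View pics/s15b.png

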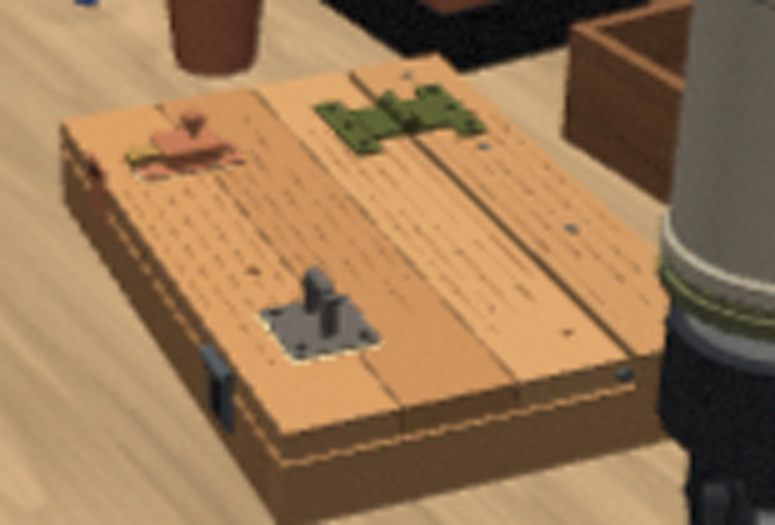

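Request:
{"fn": "arm_command", "kwargs": {"plan": [{"jaw":0.3,"dx":1,"dy":-1,"dz":14,"wx":0,"wy":0,"wz":0},{"jaw":0.3,"dx":1,"dy":-1,"dz":26,"wx":0,"wy":0,"wz":0},{"jaw":0.3,"dx":1,"dy":-1,"dz":27,"wx":0,"wy":0,"wz":0},{"jaw":0.5,"dx":1,"dy":-1,"dz":27,"wx":0,"wy":0,"wz":0},{"jaw":0.7,"dx":1,"dy":-1,"dz":27,"wx":0,"wy":0,"wz":0},{"jaw":0.8,"dx":1,"dy":-1,"dz":27,"wx":0,"wy":0,"wz":0},{"jaw":0.8,"dx":1,"dy":-1,"dz":27,"wx":0,"wy":0,"wz":0},{"jaw":0.8,"dx":1,"dy":-1,"dz":27,"wx":0,"wy":0,"wz":0}]}}

```text
time: 19.8
tool_pos: [502.6, -327.4, 175.0]
tcp_rot: [-180.0, 0.0, 147.3]
ft_force: [-0.3, -0.2, -0.5]
finger_gap: 33.2
```

```bash
python3 - <<'E'
from h import *
s=grab('side','s16.png')
cv2.imwrite('pics/s16.png',crop(s,390,260,90,100,5))
from fitobj import *
t=cv2.imread('pics/t15.png'); t=cv2.imread('pics/t15.png')
E
python3 go.py 610.2,-72,290,171.85
```

```text
t 19.85 tcp [ 502.6 -327.4  175. ] [-1.800e+02  1.000e-02  1.473e+02] F [ 0.7 -1.  -0.3] gap 32.5 j [-38.  20.  96.  -0.  64. -95.]
610.2,-72,290,171.85 -> d [  47.4  273.1 -115.1] w [-1.000e-04  2.000e-04 -4.284e-01]
```

View pics/s16.png

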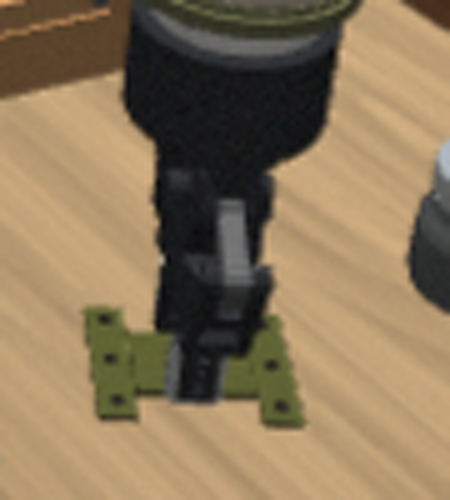

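Request:
{"fn": "arm_command", "kwargs": {"plan": [{"jaw":0.8,"dx":0,"dy":0,"dz":-30,"wx":0,"wy":0,"wz":0},{"jaw":0.8,"dx":0,"dy":0,"dz":-75,"wx":0,"wy":0,"wz":-0.05},{"jaw":0.8,"dx":8,"dy":45,"dz":-110,"wx":0,"wy":0,"wz":-0.15},{"jaw":0.8,"dx":48,"dy":273.5,"dz":-115,"wx":0,"wy":0,"wz":-0.4284},{"jaw":0.8,"dx":48,"dy":273.5,"dz":-115,"wx":0,"wy":0,"wz":-0.4284},{"jaw":0.8,"dx":48,"dy":273.5,"dz":-115,"wx":0,"wy":0,"wz":-0.4284},{"jaw":0.8,"dx":48,"dy":273.5,"dz":-115,"wx":0,"wy":0,"wz":-0.4284},{"jaw":0.8,"dx":48,"dy":273.5,"dz":-115,"wx":0,"wy":0,"wz":-0.4284},{"jaw":0.8,"dx":48,"dy":273.5,"dz":-115,"wx":0,"wy":0,"wz":-0.4284},{"jaw":0.8,"dx":48,"dy":273.5,"dz":-90,"wx":0,"wy":0,"wz":-0.4284},{"jaw":0.8,"dx":48,"dy":273.5,"dz":-70,"wx":0,"wy":0,"wz":-0.4284},{"jaw":0.8,"dx":48,"dy":273.5,"dz":-65,"wx":0,"wy":0,"wz":-0.4284}]}}

```text
time: 21.05
tool_pos: [608.4, -71.5, 236.8]
tcp_rot: [180.0, -0.3, 171.8]
ft_force: [-1.1, 0.6, -1.3]
finger_gap: 32.7
```

Request:
{"fn": "arm_command", "kwargs": {"plan": [{"jaw":0.8,"dx":0,"dy":0,"dz":5,"wx":0,"wy":0,"wz":0},{"jaw":0.8,"dx":0,"dy":0,"dz":5,"wx":0,"wy":0,"wz":0},{"jaw":0.8,"dx":0,"dy":0,"dz":5,"wx":0,"wy":0,"wz":0}]}}

```text
time: 21.35
tool_pos: [610.3, -71.7, 236.0]
tcp_rot: [-180.0, 0.1, 171.8]
ft_force: [-0.2, -0.7, -0.3]
finger_gap: 32.7
```

```bash
python3 - <<'E'
from h import *
s=grab('side','s17.png')
cv2.imwrite('pics/s17.png',crop(s,360,210,80,60,10))
E
python3 go.py 610.3,-71.5,231,171.85
```

```text
t 21.4 tcp [610.4 -71.6 236.1] [-1.7999e+02  1.1000e-01  1.7184e+02] F [ 0.3  0.8 -1. ] gap 32.8 j [-11.  17.  92.  -0.  70. -93.]
610.3,-71.5,231,171.85 -> d [0.1 0.1 5.1] w [-0.0001  0.0019 -0.0003]
```

View pics/s17.png

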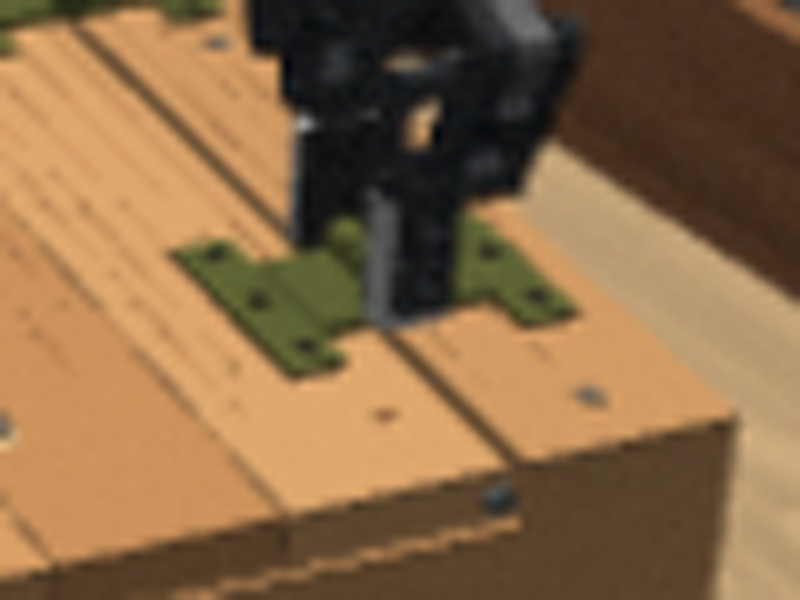

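Run:
```python
from chk import *
chk('side',[(170,253),(298,380),(345,358),(580,312),(527,328)],[360,210],10,65)
chk('side',[(388,338),(512,464),(75,20)],[360,210],10,55)
```

```text
[[576.0, -37.6], [568.0, -103.4], [583.8, -100.7], [646.8, -111.3], [630.7, -111.0]] bin [[20.9, -64.5], [22.2, -130.7], [37.5, -125.8], [101.4, -127.4], [85.4, -129.4]]
[[609.2, -85.2], [599.7, -146.3], [637.8, 98.9]] bin [[60.4, -106.8], [59.7, -168.7], [62.7, 79.4]]
```

Request:
{"fn": "arm_command", "kwargs": {"plan": [{"jaw":0.8,"dx":0.5,"dy":0.5,"dz":3,"wx":0,"wy":0,"wz":0},{"jaw":0.8,"dx":0.5,"dy":0.5,"dz":5,"wx":0,"wy":0,"wz":0},{"jaw":0.8,"dx":0.5,"dy":0.5,"dz":5.5,"wx":0,"wy":0,"wz":0},{"jaw":0.8,"dx":0.5,"dy":0.5,"dz":5.5,"wx":0,"wy":0,"wz":0},{"jaw":0.65,"dx":0.5,"dy":0.5,"dz":5,"wx":0,"wy":0,"wz":0},{"jaw":0.5,"dx":0.5,"dy":0.5,"dz":4,"wx":0,"wy":0,"wz":0},{"jaw":0.4,"dx":0.5,"dy":0.5,"dz":3,"wx":0,"wy":0,"wz":0},{"jaw":0.3,"dx":0.5,"dy":0.5,"dz":-15,"wx":0,"wy":0,"wz":0},{"jaw":0.2,"dx":0.5,"dy":0.5,"dz":-60,"wx":0,"wy":0,"wz":0},{"jaw":0.0,"dx":0.5,"dy":0.5,"dz":-60,"wx":0,"wy":0,"wz":0}]}}

```text
time: 22.4
tool_pos: [611.8, -71.1, 301.9]
tcp_rot: [-180.0, 0.6, 171.9]
ft_force: [2.1, 0.0, 1.2]
finger_gap: 81.3
```

```bash
python3 go.py 369,-330.5,250,169
```

```text
t 22.4 tcp [611.8 -71.1 301.9] [-179.97    0.59  171.86] F [2.1 0.  1.2] gap 81.3 j [-11.  13.  89.   0.  76. -93.]
369,-330.5,250,169 -> d [ 204.2 -291.1   50. ] w [-0.0003  0.0104  0.0499]
```

Request:
{"fn": "arm_command", "kwargs": {"plan": [{"jaw":0,"dx":204,"dy":-291,"dz":10,"wx":0,"wy":0,"wz":0.05},{"jaw":0,"dx":204,"dy":-291,"dz":10,"wx":0,"wy":0,"wz":0.05},{"jaw":0,"dx":204,"dy":-291,"dz":10,"wx":0,"wy":0,"wz":0.05},{"jaw":0,"dx":204,"dy":-291,"dz":10,"wx":0,"wy":0,"wz":0.05},{"jaw":0,"dx":204,"dy":-291,"dz":10,"wx":0,"wy":0,"wz":0.05},{"jaw":0,"dx":204,"dy":-291,"dz":10,"wx":0,"wy":0,"wz":0.05},{"jaw":0,"dx":204,"dy":-291,"dz":40,"wx":0,"wy":0,"wz":0.05},{"jaw":0,"dx":204,"dy":-291,"dz":75,"wx":0,"wy":0,"wz":0.05},{"jaw":0,"dx":204,"dy":-291,"dz":85,"wx":0,"wy":0,"wz":0.05},{"jaw":0,"dx":204,"dy":-291,"dz":85,"wx":0,"wy":0,"wz":0.05},{"jaw":0,"dx":204,"dy":-291,"dz":85,"wx":0,"wy":0,"wz":0.05}]}}

```text
time: 23.5
tool_pos: [367.3, -329.8, 211.0]
tcp_rot: [-180.0, 0.1, 169.0]
ft_force: [0.2, -0.4, -0.0]
finger_gap: 85.4
```

```bash
python3 - <<'E'
from h import *
s=grab('side','s18.png');t=grab('top','t18.png')
cv2.imwrite('pics/s18.png',crop(s,330,250,100,120,5))
cv2.imwrite('pics/t18.png',crop(t,225,120,150,120,5))
E
python3 go.py 369,-330.5,175,169
```

```text
t 23.6 tcp [ 367.8 -330.   211.9] [-1.7989e+02  1.5000e-01  1.6908e+02] F [ 0.1 -0.5  0.2] gap 85.5 j [ -48.    2.  112.    0.   66. -127.]
369,-330.5,175,169 -> d [-1.2 -0.2 36.9] w [-0.0019  0.0027  0.0013]
```

View pics/s18.png

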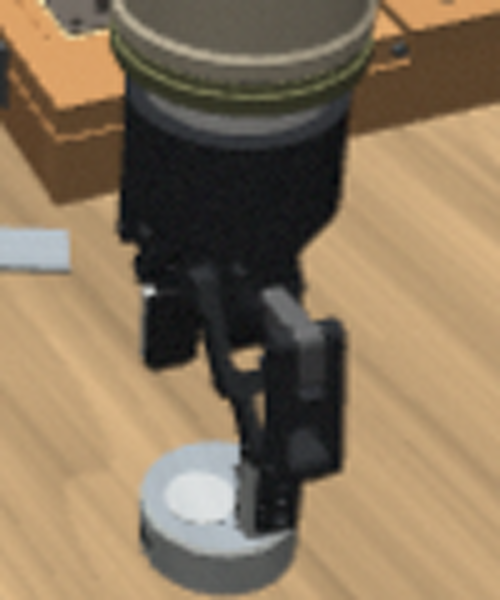

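View pics/t18.png

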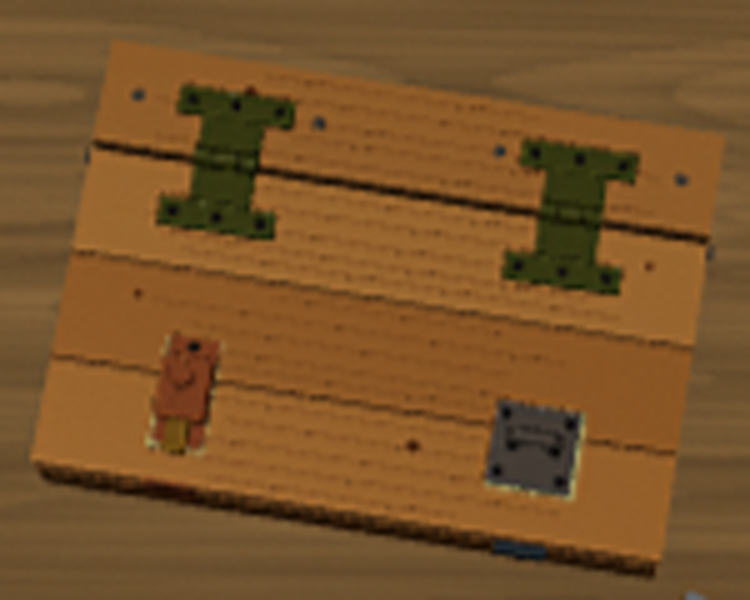

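Request:
{"fn": "arm_command", "kwargs": {"plan": [{"jaw":0,"dx":-1,"dy":0,"dz":12,"wx":0,"wy":0,"wz":0},{"jaw":0,"dx":-1,"dy":0,"dz":22,"wx":0,"wy":0,"wz":0},{"jaw":0,"dx":-1,"dy":0,"dz":30,"wx":0,"wy":0,"wz":0},{"jaw":0,"dx":-1,"dy":0,"dz":38,"wx":0,"wy":0,"wz":0},{"jaw":0,"dx":-1,"dy":0,"dz":38,"wx":0,"wy":0,"wz":0}]}}

```text
time: 24.1
tool_pos: [366.7, -329.3, 170.0]
tcp_rot: [179.9, -0.1, 169.0]
ft_force: [0.6, 0.1, 0.9]
finger_gap: 85.7
```

```bash
python3 - <<'E'
from h import *
s=grab('side','s19.png')
cv2.imwrite('pics/s19.png',crop(s,330,270,100,110,5))
E
python3 go.py 369,-330.5,173,169
```

```text
t 24.15 tcp [ 366.9 -329.7  170.8] [ 1.7993e+02 -1.0000e-01  1.6899e+02] F [-0.7  0.5  0.4] gap 85.3 j [ -48.    6.  113.   -0.   61. -127.]
369,-330.5,173,169 -> d [-2.2 -0.4 -2.2] w [ 0.0012 -0.0017 -0.0003]
```

View pics/s19.png

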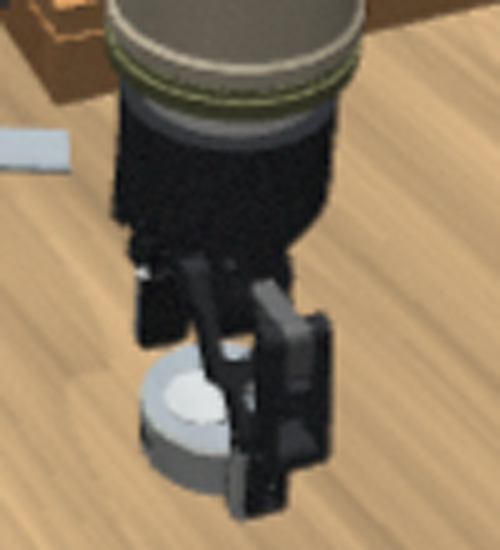

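Request:
{"fn": "arm_command", "kwargs": {"plan": [{"jaw":0.1,"dx":-1.5,"dy":0,"dz":-1,"wx":0,"wy":0,"wz":0},{"jaw":0.2,"dx":-1.5,"dy":0,"dz":-1.5,"wx":0,"wy":0,"wz":0},{"jaw":0.35,"dx":-1.5,"dy":0,"dz":-2,"wx":0,"wy":0,"wz":0},{"jaw":0.5,"dx":-1.5,"dy":0,"dz":-2,"wx":0,"wy":0,"wz":0},{"jaw":0.5,"dx":-1.5,"dy":0,"dz":-2,"wx":0,"wy":0,"wz":0},{"jaw":0.5,"dx":-1.5,"dy":0,"dz":-2,"wx":0,"wy":0,"wz":0}], "squeeze": 50}}

```text
time: 24.75
tool_pos: [369.1, -330.7, 174.8]
tcp_rot: [-180.0, 0.1, 169.0]
ft_force: [-0.4, 1.3, 6.2]
finger_gap: 58.1
```

```bash
python3 - <<'E'
from h import *
s=grab('side','s20.png')
cv2.imwrite('pics/s20.png',crop(s,330,270,100,110,5))
E
python3 go.py 495.2,40.8,320,169 495.2,40.8,290,171.85 369,-330,300,169
```

```text
t 24.8 tcp [ 369.1 -330.7  174.7] [-1.7995e+02  7.0000e-02  1.6899e+02] F [-0.6  1.   5.8] gap 58.6 j [ -48.    6.  113.    0.   61. -127.]
495.2,40.8,320,169 -> d [ -53.   388.6 -145.5] w [-0.0008  0.0012 -0.0002]
495.2,40.8,290,171.85 -> d [ -53.   388.6 -115.5] w [-0.0008  0.0012 -0.0499]
369,-330,300,169 -> d [ 1.000e-01  5.000e-01 -1.253e+02] w [-0.0008  0.0012 -0.0002]
```

View pics/s20.png

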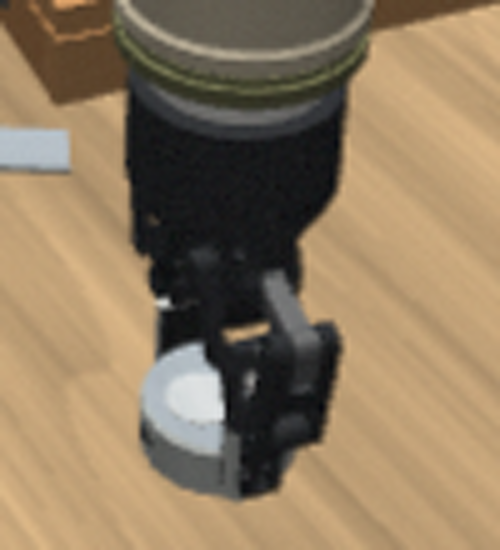

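Request:
{"fn": "arm_command", "kwargs": {"plan": [{"jaw":0.5,"dx":0,"dy":0,"dz":-30,"wx":0,"wy":0,"wz":0},{"jaw":0.5,"dx":0,"dy":0,"dz":-75,"wx":0,"wy":0,"wz":0},{"jaw":0.5,"dx":0,"dy":0,"dz":-120,"wx":0,"wy":0,"wz":0},{"jaw":0.5,"dx":-53,"dy":388.5,"dz":-130,"wx":0,"wy":0,"wz":-0.05},{"jaw":0.5,"dx":-53,"dy":388.5,"dz":-130,"wx":0,"wy":0,"wz":-0.05},{"jaw":0.5,"dx":-53,"dy":388.5,"dz":-130,"wx":0,"wy":0,"wz":-0.05},{"jaw":0.5,"dx":-53,"dy":388.5,"dz":-130,"wx":0,"wy":0,"wz":-0.05},{"jaw":0.5,"dx":-53,"dy":388.5,"dz":-130,"wx":0,"wy":0,"wz":-0.05},{"jaw":0.5,"dx":-53,"dy":388.5,"dz":-130,"wx":0,"wy":0,"wz":-0.05},{"jaw":0.5,"dx":-53,"dy":388.5,"dz":-130,"wx":0,"wy":0,"wz":-0.05},{"jaw":0.5,"dx":-53,"dy":388.5,"dz":-130,"wx":0,"wy":0,"wz":-0.05},{"jaw":0.5,"dx":-53,"dy":388.5,"dz":-130,"wx":0,"wy":0,"wz":-0.05}]}}

```text
time: 26.0
tool_pos: [495.6, 45.3, 303.9]
tcp_rot: [179.9, 0.0, 172.1]
ft_force: [-0.8, -1.0, -2.6]
finger_gap: 58.6
```

Request:
{"fn": "arm_command", "kwargs": {"plan": [{"jaw":0.5,"dx":0,"dy":0,"dz":20,"wx":0,"wy":0,"wz":0},{"jaw":0.5,"dx":0,"dy":0,"dz":45,"wx":0,"wy":0,"wz":0},{"jaw":0.5,"dx":0,"dy":0,"dz":60,"wx":0,"wy":0,"wz":0},{"jaw":0.5,"dx":0,"dy":0,"dz":65,"wx":0,"wy":0,"wz":0},{"jaw":0.5,"dx":0,"dy":0,"dz":65,"wx":0,"wy":0,"wz":0}]}}

```text
time: 26.5
tool_pos: [494.4, 40.6, 237.9]
tcp_rot: [-180.0, -0.1, 171.8]
ft_force: [-0.5, -0.5, -2.1]
finger_gap: 58.0
```

```bash
python3 - <<'E'
from h import *
s=grab('side','s21.png')
cv2.imwrite('pics/s21.png',crop(s,295,175,100,80,7))
E
python3 go.py 495.2,40.8,230.5,171.85
```

```text
t 26.55 tcp [494.9  40.6 238.9] [-1.7999e+02 -2.0000e-02  1.7184e+02] F [ 0.1 -0.1 -2.3] gap 58.5 j [ -1.   0. 111.  -0.  69. -83.]
495.2,40.8,230.5,171.85 -> d [-0.2  0.2  8.4] w [-0.0001 -0.0004 -0.0003]
```

View pics/s21.png

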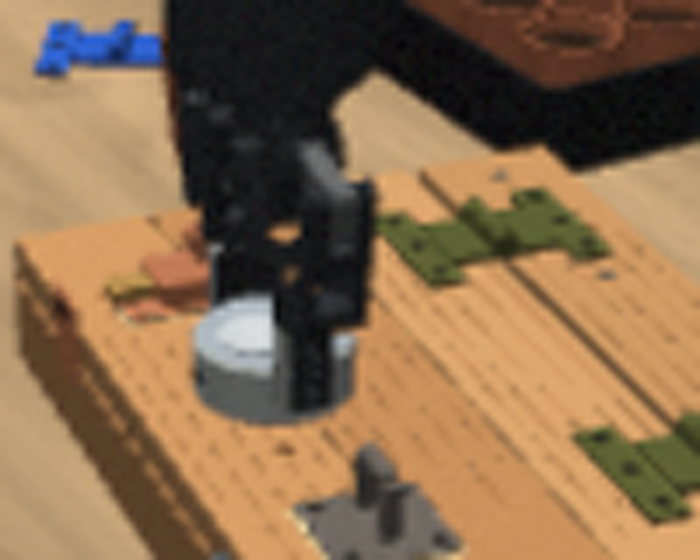

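Run:
```python
from chk import *
chk('side',[(275,345)],[295,175],7,88.2)
```

```text
[[490.1, 29.2]] bin [[-73.7, -10.5]]
```

Request:
{"fn": "arm_command", "kwargs": {"plan": [{"jaw":0.5,"dx":0,"dy":0,"dz":5,"wx":0,"wy":0,"wz":0},{"jaw":0.5,"dx":0,"dy":0,"dz":8,"wx":0,"wy":0,"wz":0},{"jaw":0.5,"dx":0,"dy":0,"dz":8.5,"wx":0,"wy":0,"wz":0},{"jaw":0.5,"dx":0,"dy":0,"dz":8.5,"wx":0,"wy":0,"wz":0}]}}

```text
time: 26.95
tool_pos: [495.0, 40.9, 230.4]
tcp_rot: [-180.0, 0.0, 171.9]
ft_force: [-0.0, -0.0, -2.7]
finger_gap: 58.2
```

```bash
python3 go.py 495.2,40.8,230.5,171.85
```

```text
t 26.95 tcp [495.   40.9 230.4] [-1.8000e+02  1.0000e-02  1.7185e+02] F [-0.  -0.  -2.7] gap 58.2 j [ -1.   1. 111.  -0.  68. -83.]
495.2,40.8,230.5,171.85 -> d [-0.2 -0.  -0.1] w [-0.      0.0001  0.    ]
```

Run:
```python
from chk import *
s=grab('side','s22.png')
# overlay expected circles z=79 and z=55 centred at tcp
im=crop(s,295,175,100,80,7)
th=np.linspace(0,2*np.pi,60)
for z,c in((79,(0,0,255)),(55,(255,0,0))):
    q=(proj('side',np.c_[495+30*np.cos(th),40.9+30*np.sin(th),np.full(60,z)])-[295,175]+.5)*7
    cv2.polylines(im,[q.round().astype(int)],True,c,1)
cv2.imwrite('pics/s22o.png',im)
```

```text
(no output)
```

View pics/s22o.png

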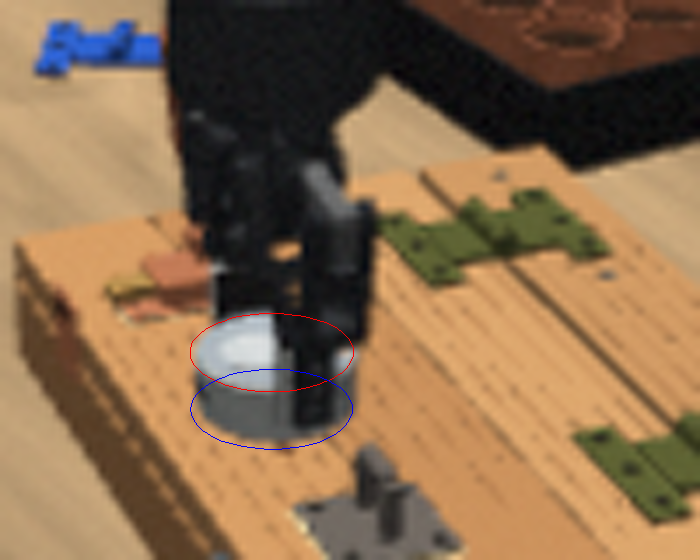

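Request:
{"fn": "arm_command", "kwargs": {"plan": [{"jaw":0.5,"dx":0,"dy":0,"dz":0.8,"wx":0,"wy":0,"wz":0},{"jaw":0.5,"dx":0,"dy":0,"dz":1,"wx":0,"wy":0,"wz":0},{"jaw":0.35,"dx":0,"dy":0,"dz":1,"wx":0,"wy":0,"wz":0},{"jaw":0.25,"dx":0,"dy":0,"dz":1,"wx":0,"wy":0,"wz":0},{"jaw":0.15,"dx":0,"dy":0,"dz":0,"wx":0,"wy":0,"wz":0},{"jaw":0.1,"dx":0,"dy":0,"dz":-2,"wx":0,"wy":0,"wz":0},{"jaw":0.1,"dx":0,"dy":0,"dz":-15,"wx":0,"wy":0,"wz":0},{"jaw":0.1,"dx":0,"dy":0,"dz":-50,"wx":0,"wy":0,"wz":0},{"jaw":0.1,"dx":0,"dy":0,"dz":-90,"wx":0,"wy":0,"wz":0}]}}

```text
time: 27.9
tool_pos: [494.2, 40.9, 320.9]
tcp_rot: [-180.0, -0.2, 171.9]
ft_force: [0.7, -1.6, -0.6]
finger_gap: 76.8
```

Request:
{"fn": "arm_command", "kwargs": {"plan": [{"jaw":0.1,"dx":0,"dy":320,"dz":0,"wx":0,"wy":0,"wz":0},{"jaw":0.1,"dx":0,"dy":320,"dz":0,"wx":0,"wy":0,"wz":0},{"jaw":0.1,"dx":0,"dy":320,"dz":0,"wx":0,"wy":0,"wz":0},{"jaw":0.1,"dx":0,"dy":320,"dz":0,"wx":0,"wy":0,"wz":0},{"jaw":0.1,"dx":0,"dy":320,"dz":0,"wx":0,"wy":0,"wz":0},{"jaw":0.1,"dx":0,"dy":320,"dz":0,"wx":0,"wy":0,"wz":0},{"jaw":0.1,"dx":0,"dy":320,"dz":0,"wx":0,"wy":0,"wz":0},{"jaw":0.1,"dx":0,"dy":320,"dz":0,"wx":0,"wy":0,"wz":0},{"jaw":0.1,"dx":0,"dy":320,"dz":0,"wx":0,"wy":0,"wz":0}]}}

```text
time: 28.8
tool_pos: [540.2, 357.9, 320.9]
tcp_rot: [-180.0, 0.0, 171.9]
ft_force: [0.2, -0.7, -0.3]
finger_gap: 77.4
```

```bash
python3 - <<'E'
from fitobj import *
s=grab('side','s23.png');t=grab('top','t23.png')
cv2.imwrite('pics/s23.png',crop(s,285,185,155,105,5))
cv2.imwrite('pics/t23c.png',crop(t,225,120,150,120,5))
b=np.array((564.16,29.29,-8.07))
def up(P,d): return [[(x,y,z+d) for x,y,z in r] for r in P]
h=cv2.cvtColor(t,cv2.COLOR_BGR2HSV); m=cv2.morphologyEx(cv2.inRange(h,(26,120,15),(50,255,200)),cv2.MORPH_CLOSE,np.ones((3,3)))>0
a=np.radians(b[2]);c_,s_=np.cos(a),np.sin(a)
for win,p0 in(((255,130,32,42),(637,115,-8)),((322,142,34,40),(610,-73,-8))):
    o=fit('top',m,win,up(HP,55),p0); d=o.x[:2]-b[:2]; print(o.x.round(1),'bin',round(c_*d[0]+s_*d[1],1),round(-s_*d[0]+c_*d[1],1),'dyaw',round(o.x[2]-b[2],1),round(o.fun,1))
E
python3 go.py
```

```text
[637.2 115.3  -8.2] bin 60.2 95.4 dyaw -0.1 16.8
[610.  -71.1  -8. ] bin 59.5 -93.0 dyaw 0.0 18.0
t 28.9 tcp [540.5 356.7 320.8] [-1.7998e+02  1.0000e-02  1.7180e+02] F [-0.5 -0.5  0.3] gap 76.8 j [ 29.  18.  83.  -0.  80. -53.]
```

View pics/s23.png

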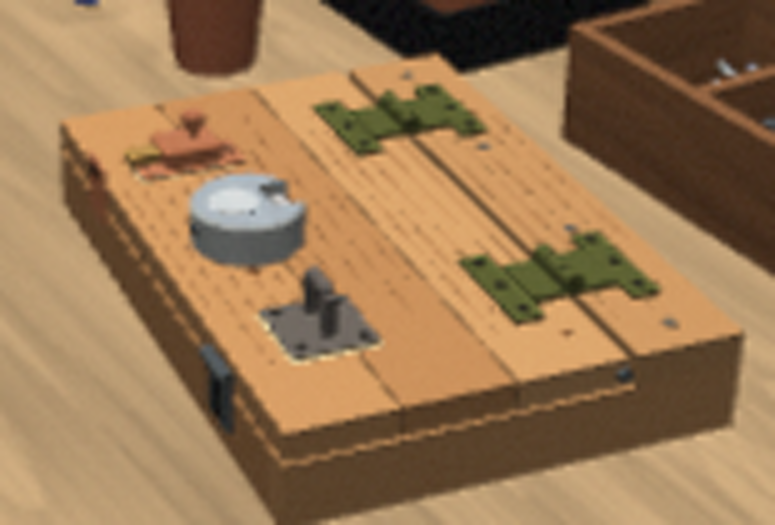

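View pics/t23c.png

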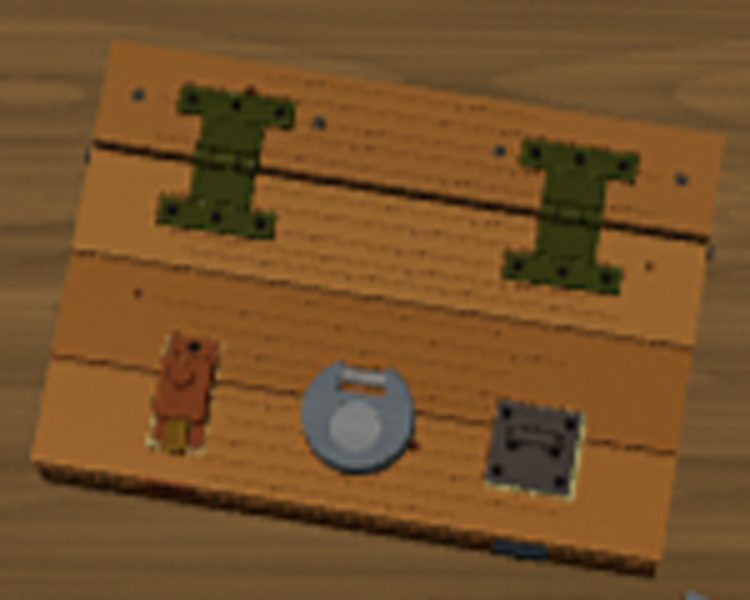

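```bash
python3 -c "
from bench import *
print(hand_in())"
```

```text
the job is handed in; nothing more can be done
None
```

All five fittings are laid out on the bin's shut flap as asked, and the job was handed in at about 29 s of the 128 s allowed. I placed them in the order asked: staple, catch, left olive hinge (behind the catch), right olive hinge (behind the staple), padlock. The last pictures were taken with the gripper well clear of everything. The robot reports no verdict.

| Part | What the last checks showed |
|---|---|
| Staple | On the square patch, loop up and along the front edge. A thin rim of patch shows at the front and right, so it sits about 1–1.5 mm off centre. |
| Catch | On the long patch, square to the edge, with the nose pointing out over the front edge. |
| Left hinge | Barrel over the seam: x 60.2 mm in bin coordinates against 60, y 95.4, turned about 0.1° from the seam. |
| Right hinge | Barrel over the seam: x 59.5, y −93.0, in line with the seam to 0.1°, and in line with the staple as it lies. |
| Padlock | Flat and midway between staple and catch, within about 1–2 mm, clear of both. |

**Disagreements:** the side and top cameras differed by about 2 mm on where the bin was. I set the final positions by comparing each part directly with its patch or the seam in the picture. One rough reading of the padlock from the side, taken while it was still held and partly hidden, came out 10 mm off. An overlay of its expected outline and the final top view did not bear that out.

**Contact:** the fingertips touched the countertop lightly (4–6 N) while gripping the catch and the padlock.

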